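# Load the core-sample jars into the drying cabinet

## Task

Lever up the lid of the grey sample case with the spatula's blade under its lip (no fingers on the lid until the blade has broken it well open) and leave the lid standing right open. Swing the drying cabinet's door wide open, pull its tray all the way out, stand every jar from the case upright on the tray, push the tray fully home and shut the door. Leave the spatula lying on the rubber mat, keep the jars upright and do not disturb the tin, mug or notebook.

Things in the scene. Friction and masses are not known exactly. Their poses are not given: they have to be found in the camera images.
- door_handle (a point): Grip point on the cabinet door's vertical round steel bar handle (12 mm thick, spans 85 to 165 mm above the bench, stands 35 mm off the door's face), 150 mm above the bench. The door is a white hollow pan 280 wide, 180 high, 60 mm deep. The point's axes turn with the door: y along the door's width towards the hinge, x from the door's outer face into the cabinet.
- door_hinge (a point): Point on the door's vertical hinge line (the left edge of the cabinet's front as the robot sees it), 150 mm above the bench. Same axes as the door handle. The handle's distance from it is 267 mm.
- door (a joint): Door angle in rad: 0 shut, grows as it swings out towards the robot, 1.9 at its stop; at 1.5 it is clear of the tray. May start slightly ajar.
- cabinet: Low white drying cabinet 280 wide, 240 deep, 180 mm high, fixed to the bench, roof solid. Origin on the bench below the middle of its front opening (behind the 60 mm deep door); x points into the cabinet, away from the robot, y to its left.
- tray (a joint): How far the tray is pulled out, m: 0 fully home, 0.2 at its stop. It slides along the cabinet's -x.
- tray_floor (a point): Centre of the upper face of the steel tray's floor (28 mm above the bench), axes as the cabinet's. Tray 200 (x) by 220 (y) mm outside, rim 14 mm above the floor and 3 mm thick.
- tray_tab (a point): Grip point on the tray's upright black pull tab, 13 mm below its top (top 148 mm above the bench). The tab is 30 (x) by 14 (y) mm; it stands in front of the tray, its middle 35 mm outside the cabinet's front plane when the tray is home, inside the hollow of the shut door.
- case: Grey plastic sample case fixed to the bench, open box 180 (x, depth) by 240 (y, width) mm, walls 5 mm thick and 45 mm high, with a black foam insert inside whose flat top, on which the jars stand, is 30 mm above the bench (jar tops at 74 mm). Origin on the bench below its centre. -x is its front, where a 16 mm ledge (top 46 mm above the bench) sticks out; the lid is hinged at +x.
- lid_lip (a point): Centre of the underside of the lip on the lid's front, 56 mm above the bench when shut: the lip sticks out 16 mm over the ledge, full width of the case, 6 mm thick, leaving a 10 mm high pry gap open to the front. Site is 188 mm from the hinge line (8 mm in from the lip's front edge). Axes as the case's, turning with the lid.
- lid_hinge (a point): Middle of the lid's hinge line at the case's rear upper edge, 46 mm above the bench; parallel to the case's y axis.
- lid (a joint): Lid angle in rad: 0 shut, 2.1 at its stop leaning back. The hinge is stiff: the lid stays where it is left; raising it takes about 2 to 3 N at the lip. Lid is a shallow pan 36 mm deep whose inside covers the jars.
- mat: Black rubber mat 260 (x) by 140 (y) mm, 3 mm thick, fixed to the bench. Origin at the centre of its underside.
- spatula: Flat spatula lying on the mat: wooden handle 110 long, 18 by 18 mm, and steel blade 100 long, 26 wide, 3 mm thick. Origin on the underside at the joint of handle and blade; x points along the blade to the tip, handle to -x, z up; the blade's mid-plane is 9 mm above the underside. 90 g.
- spatula_grip (a point): Spatula's balance point in the handle, 33 mm behind the start of the blade, on its middle axis.
- spatula_tip (a point): Middle of the blade's end, 133 mm ahead of the balance point.
- spare_tin: Bystander: plain metal tin, 64 across, 90 mm high. Origin at its underside.
- mug: Bystander: white mug, 76 across, 85 mm high. Origin at its underside.
- notebook: Bystander: blue notebook 110 by 150 by 18 mm lying flat. Origin at its underside.
- jar0: Glass sample jar with black screw cap, squat, 58 across, 44 mm high, about 120 g, stands in the case at the start; may be absent. Origin at the centre of its underside, z up.
- jar1: Glass sample jar with black screw cap, squat, 58 across, 44 mm high, about 120 g, stands in the case at the start; may be absent. Origin at the centre of its underside, z up.
- jar2: Glass sample jar with black screw cap, squat, 58 across, 44 mm high, about 120 g, stands in the case at the start; may be absent. Origin at the centre of its underside, z up.
- jar3: Glass sample jar with black screw cap, squat, 58 across, 44 mm high, about 120 g, stands in the case at the start; may be absent. Origin at the centre of its underside, z up.
Not all that is in view belongs to the job. There is more than one size of the spatula; the one meant has the size given above.

How it is judged:
By the outcome, as a careful person would: the job done as asked, in the order asked, and still so for the second after the job is handed in, with the robot touching nothing.
Of jar0, jar1, jar2, jar3 only 2 to 4 are there at a start; the rules pass over those that are not, and their reading is None.
At some moment in a run one of spatula, jar0, jar1, jar2, jar3 may be knocked a few centimetres aside while the robot is not near it.
It also fails if it takes over 210 s, if anything falls off the work surface, if the arm or the gripper's body presses on something with over 40 N, if the wrist force passes 120 N, or if a joint passes its speed limit or range.

## Robot

A 6-joint arm with a two-finger parallel gripper is mounted at the origin on the work surface. World frame = base frame: x ahead of the robot, y to its left, z up, the work surface at z = 0. Lengths are in mm, angles in rad, forces in N, time in s.
With the tool pointing down it reaches from about 325 to 900 mm from the base axis. Payload 6.1 kg.
Tool frame: the origin (TCP) lies midway between the tips of the shut fingers; the grasp point (between the pads) lies 19 mm behind it; y points along the fingers, x is the direction in which the jaws open and shut, and the axes are right-handed (so a half turn about y gives the same grasp; the last joint's range is limited). The gripper opens to 87 mm and grips with 3 to 60 N. Pads are 19 mm wide; open, the fingers measure 117 mm over their backs; the gripper's body (75 mm by 190 mm) begins 51 mm behind the grasp point.
Start: joints at [1.028, 0.22, 1.526, -0, 1.395, -0.126], TCP at [253.02, 571.486, 222.538] pointing down, gripper open.
Joint ranges: [-2.98, 2.98], [-0.91, 2.08], [0.09, 2.57], [-1.24, 4.39], [0.2, 2.65], [-2.68, 2.68]. Speed limits (rad/s): [2.57, 2.57, 3.01, 3.14, 3.14, 3.14].

## Interface

Orientations are given as a 3x3 rotation matrix whose columns are the frame's x, y, z axes.
In Python, from bench import ctrl gives the robot as it stands.
- The arm moves only by the tool move_arm, never from a script. Its argument "deltas" is one flat list of numbers, 5 for each row, row after row: the shift along the tool's x, y, z in units of 30 mm (1.0 is 30 mm), then the turn about the tool's y in degrees, then the opening, from 0 (shut) to 1 (fully open). In form: [tx, ty, tz, turn, grip, tx, ty, tz, turn, grip, ...]. A call has 1 to 20 rows; each row shifts and turns the commanded pose from where the row before left it, along the tool's axes as they then stand; what a row does not reach is not made up. A row lasts 1/8 s, in which the tool goes at most 62.5 mm and 10.7 degrees, less where a joint would pass 70% of its speed; a pose out of reach is approached as far as the arm can. A call is refused whole if a number of a shift passes 1 or a number of a turn 10.7, either way. A call with a gripper value outside its range is refused whole. The fingers move at their own pace and stop on an object; "grip_force" is the grip in N (left out, the last holds). Time passes only in rows, so rows that do not move let the fingers close. It gives the time, the measured TCP pose, the force and the opening at its end, in the units of the state.
- ctrl.get_state(): the state, without advancing time (a new reading comes with each control period).
- ctrl.grab_frame(name): name is "scene" or "top" or "wrist"; returns a dict with "color" (384x512x3 uint8, red, green, blue), "intrinsics" (3x3 intrinsics, pixels), "extrinsics" (4x4, takes a point from camera to world coordinates). Camera axes: x right, y down, z forward; pixel columns grow to the right and rows downward; lengths in mm; the calibration is good to about 2 mm. A picture is of the moment at which its call begins. There is no depth.
- ctrl.job_done(): hands the job in, once; it reports no verdict.
Trained networks look in a picture, given as the dict that the camera call returned (one of the last four; its "shot" number tells which), for a name from the list of things; names that differ only in an ending like _2 or _b are one class to them, and where a whole thing is asked for, a point or a joint stands for the part that bears it (a point fixed in the world has none). Each returns a list of dicts, best first, with "conf" (0 to 1); they miss things now and then, are a little off and sometimes report something else, mostly with a low value. They report only what shows in the picture. A call takes as long as a camera call. They do not tell look-alikes from the thing itself.
- ctrl.find_in(picture, target): "centre" ([x, y, z] in mm, in world coordinates, good to about 4 mm: the middle of the surface that is visible of it).
- ctrl.silhouettes(picture, target): "pixels" (384x512 bool, what is visible of it).
The state is a dict: "time": time; "qpos": joint angles; "joint_velocities": joint speeds; "tau": joint torques, N m; "tool_pos": TCP position; "orientation": TCP orientation; "ft_force": force on the tool from outside, world axes, zero at the start; "torque": the same for the moment, N m; "finger_gap": finger opening in mm.
Only numpy, scipy, OpenCV 4.12 (cv2) and the standard library are available. Lean on these libraries where they do the work, as an engineer would, in place of code of your own. Each camera call takes 0.05 s, during which the arm holds its last target. There are 200 camera calls.

## Working session

There is one attempt and no reset: what is moved stays moved. The work goes in short steps, Python scripts to look and compute and a tool call to move; the robot and the scene stay as the last step left them, time stands still between calls to the robot, and variables do not carry over. Pictures are saved under pics/ and viewed, about 12 in all and at most 16, crops included, and the job is handed in when it is done.

Besides the shell and the picture viewer there is one more tool, called after "Call:" as a command line: name --argument value ..., lists and objects as JSON in quotes. move_arm: Moves the arm, as the interface text tells. Its arguments: {"type":"object","properties":{"deltas":{"type":"array"},"grip_force":{"type":"number"}},"required":["deltas"]}

```bash
ls; mkdir -p pics; cat > h.py <<'E'
import numpy as np, cv2
from bench import ctrl
def save(p,name,crop=None,scale=1):
    im=p["color"][:,:,::-1]
    if crop: x0,y0,x1,y1=crop; im=im[y0:y1,x0:x1]
    cv2.imwrite(f"pics/{name}.png",cv2.resize(np.ascontiguousarray(im),None,fx=scale,fy=scale,interpolation=cv2.INTER_CUBIC))
def px(p,P):
    E=np.linalg.inv(p["extrinsics"]); c=E[:3,:3]@np.asarray(P,float)+E[:3,3]; u=p["intrinsics"]@c; return u[:2]/u[2]
def ray(p,uv,z):
    K=np.linalg.inv(p["intrinsics"]); E=p["extrinsics"]; d=E[:3,:3]@(K@np.array([uv[0],uv[1],1.])); o=E[:3,3]
    return o+d*(z-o[2])/d[2]
def find(p,names,n=3):
    for t in names:
        for d in ctrl.find_in(p,t)[:n]: print(t,round(d["conf"],2),np.round(d["centre"],0),"px",np.round(px(p,d["centre"])))
E
python3 - <<'E'
from h import *
s=ctrl.get_state(); print({k:np.round(v,3).tolist() for k,v in s.items()})
a=ctrl.grab_frame("scene"); b=ctrl.grab_frame("top")
save(a,"scene0",scale=1.5); save(b,"top0",scale=1.5)
N=["cabinet","door_handle","case","lid_lip","mat","spatula","spare_tin","mug","notebook","jar0"]
print("scene");find(a,N); print("top"); find(b,N)
for p in (a,b): print(p["extrinsics"].round(3).tolist())
E
```

```text
pics
{'time': 0.0, 'qpos': [1.028, 0.221, 1.528, -0.0, 1.395, -0.126], 'joint_velocities': [-0.001, -0.001, 0.001, -0.0, -0.001, -0.001], 'tau': [0.0, -49.463, -38.736, 0.07, 0.057, -0.0], 'tool_pos': [252.702, 570.96, 221.428], 'orientation': [[0.405, -0.001, -0.914], [0.914, -0.002, 0.405], [-0.002, -1.0, 0.0]], 'ft_force': [0.013, 0.032, 0.31], 'torque': [-0.023, 0.044, 0.021], 'finger_gap': 86.985}
scene
cabinet 0.58 [791. 227. 180.] px [325. 285.]
cabinet 0.57 [ 751. -286.   17.] px [179. 253.]
door_handle 0.63 [640. 196. 183.] px [325. 238.]
door_handle 0.62 [ 550. -106.   13.] px [244. 218.]
case 0.78 [ 537. -344.   82.] px [183. 191.]
case 0.48 [ 521. -352.   83.] px [182. 186.]
lid_lip 0.98 [ 523. -350.   82.] px [182. 187.]
lid_lip 0.59 [ 751. -285.   19.] px [179. 253.]
mat 0.97 [563. -74.   3.] px [251. 224.]
spatula 0.6 [ 551. -107.   13.] px [244. 218.]
spatula 0.58 [192. 287.  10.] px [364. 166.]
spatula 0.48 [ 248. -251.   10.] px [231. 148.]
spare_tin 0.8 [ 752. -144.   88.] px [216. 255.]
mug 0.71 [ 550. -111.   14.] px [243. 218.]
mug 0.57 [786. -45.  44.] px [241.
[... 255 characters left out ...]
.91 [ 507. -349.   83.] px [359. 205.]
lid_lip 0.5 [622. 194. 181.] px [163. 153.]
mat 0.94 [552. -76.   6.] px [263. 190.]
spatula 0.85 [ 551. -111.   18.] px [275. 190.]
spatula 0.7 [ 250. -258.    8.] px [323. 294.]
spatula 0.61 [184. 291.   6.] px [134. 312.]
spare_tin 0.62 [ 728. -152.   89.] px [291. 126.]
spare_tin 0.47 [625. 190. 182.] px [164. 152.]
mug 0.85 [803. -46.  36.] px [255. 105.]
notebook 0.58 [ 743. -285.   20.] px [334. 128.]
[[-0.267, 0.823, -0.502, 1316.488], [0.964, 0.231, -0.134, 162.675], [0.005, -0.519, -0.854, 1491.012], [0.0, 0.0, 0.0, 1.0]]
[[0.025, -0.994, 0.105, 374.136], [-1.0, -0.026, -0.009, -58.422], [0.012, -0.105, -0.994, 1479.793], [0.0, 0.0, 0.0, 1.0]]
```

View pics/scene0.png

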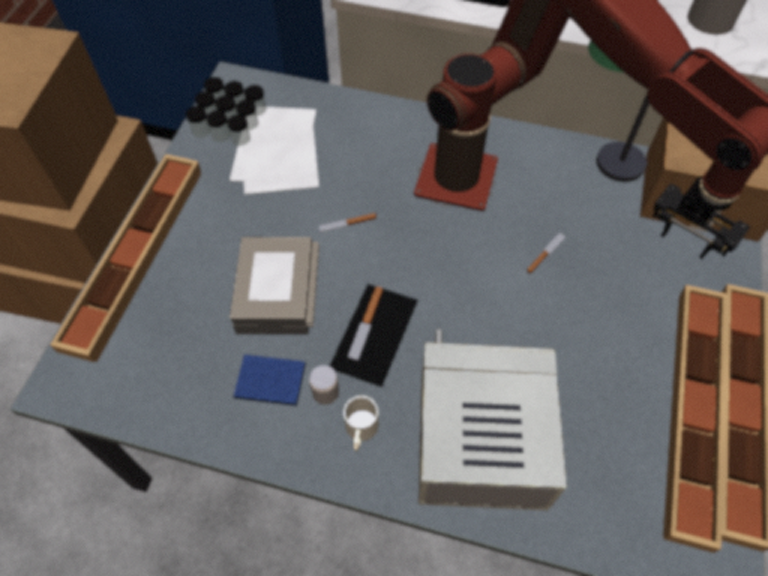

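View pics/top0.png

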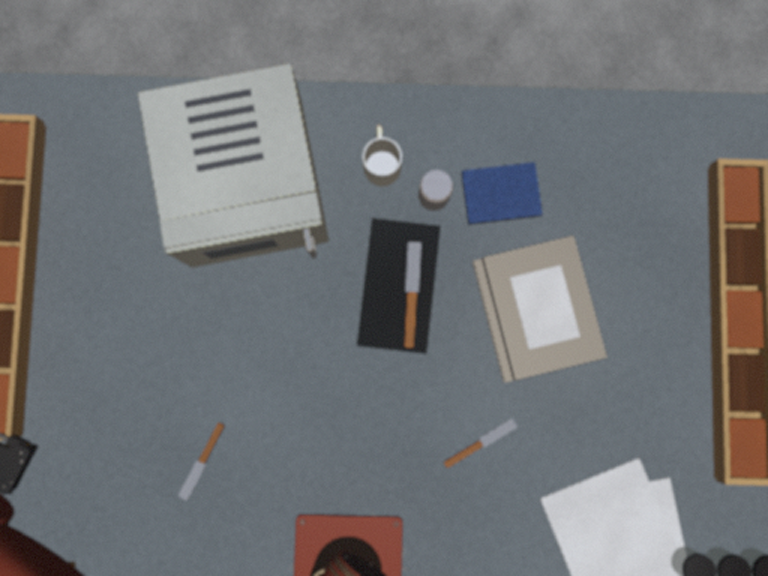

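```bash
cat >> h.py <<'E'
def sil(p,t):
    d=ctrl.silhouettes(p,t); return [(round(q["conf"],2),q["pixels"]) for q in d]
def plan(xyz,yaw,n=None,start=None,grip=1,v=29,show=True):
    """rows from the present (or start=(x,y,z,yawdeg)) to xyz, yaw deg (jaw axis)"""
    if start is None:
        s=ctrl.get_state(); X=np.array(s["orientation"])[:,0]; start=[*s["tool_pos"],np.degrees(np.arctan2(X[1],X[0]))]
    p=np.array(start[:3],float); a=start[3]; g=np.array(xyz,float)
    da=a-yaw
    L=np.linalg.norm(g-p)
    k=n or int(np.ceil(max(L/v,abs(da)/10,1)))
    out=[]
    for i in range(k):
        d=(g-p)/(k-i); c,s_=np.cos(np.radians(a)),np.sin(np.radians(a))
        r=[round(d@[c,s_,0]/30,2),round(-d[2]/30,2),round(d@[-s_,c,0]/30,2),round(da/k,1),grip]
        out+=r; p=p+30*(r[0]*np.array([c,s_,0])+r[2]*np.array([-s_,c,0])+np.array([0,0,-r[1]])); a-=r[3]
    if show: print("from",np.round(start,1).tolist(),"rows",k); print(",".join(f"{v:g}" for v in out),"\n end",p.round(1),round(a,1))
    return [*p,a]
E
python3 - <<'E'
from h import *
b=ctrl.grab_frame("top"); w=ctrl.grab_frame("wrist"); s=ctrl.get_state()
R=np.array(s["orientation"]); print("wrist cam in tool:",(R.T@(w["extrinsics"][:3,3]-s["tool_pos"])).round(1),(R.T@w["extrinsics"][:3,:3]).round(2).tolist(),w["intrinsics"].tolist())
for c,m in sil(b,"spatula"):
    ys,xs=np.nonzero(m); pts=np.c_[xs,ys].astype(np.float32); r=cv2.boxPoints(cv2.minAreaRect(pts)); 
    W=np.array([ray(b,q,10) for q in r])[:,:2]; print("spat",c,W.round(0).tolist(),np.linalg.norm(W[0]-W[1]).round(),np.linalg.norm(W[1]-W[2]).round())
for t,z in (("mat",3),("case",82),("cabinet",180)):
  for c,m in sil(b,t)[:1]:
    ys,xs=np.nonzero(m); r=cv2.boxPoints(cv2.minAreaRect(np.c_[xs,ys].astype(np.float32)))
    W=np.array([ray(b,q,z) for q in r])[:,:2]; print(t,c,W.round(0).tolist(),r.round().tolist())
save(b,"crop1",(220,130,420,270),4)
plan((540,-105,160),87)
E
```

```text
wrist cam in tool: [  -0.4 -164.    72.5] [[1.0, 0.0, 0.0], [-0.0, -0.26, 0.97], [0.0, -0.97, -0.26]] [[306.4156790276368, 0.0, 255.35299721762726], [0.0, 306.4156790276368, 191.6528155723306], [0.0, 0.0, 1.0]]
spat 0.77 [[429.0, -92.0], [637.0, -98.0], [636.0, -127.0], [428.0, -121.0]] 208.0 29.0
spat 0.74 [[130.0, 332.0], [278.0, 266.0], [268.0, 244.0], [120.0, 311.0]] 162.0 24.0
spat 0.74 [[211.0, -176.0], [296.0, -313.0], [277.0, -324.0], [193.0, -188.0]] 160.0 22.0
mat 0.64 [[428.0, -4.0], [687.0, -25.0], [675.0, -167.0], [416.0, -143.0]] [[237.0, 231.0], [247.0, 145.0], [294.0, 150.0], [284.0, 236.0]]
case 0.57 [[593.0, -220.0], [650.0, -418.0], [414.0, -478.0], [360.0, -284.0]] [[314.0, 174.0], [383.0, 156.0], [405.0, 239.0], [336.0, 256.0]]
cabinet 0.58 [[867.0, 401.0], [933.0, 116.0], [581.0, 37.0], [519.0, 315.0]] [[90.0, 62.0], [197.0, 41.0], [221.0, 170.0], [115.0, 190.0]]
from [253.0, 571.5, 222.5, 66.1] rows 26
-0.64,0.08,-0.69,-0.8,1,-0.65,0.08,-0.68,-0.8,1,-0.66,0.08,-0.67,-0.8,1,-0.67,0.08,-0.66,-0.8,1,-0.68,0.08,-0.65,-0.8,1,-0.69,0.08,-0.64,-0.8,1,-0.7,0.08,-0.63,-0.8,1,-0.71,0.08,-0.62,-0.8,1,-0.72,0.08,-0.61,-0.8,1,-0.73,0.08,-0.6,-0.8,1,-0.73,0.08,-0.59,-0.8,1,-0.74,0.08,-0.58,-0.8,1,-0.75,0.08,-0.57,-0.8,1,-0.76,0.08,-0.56,-0.8,1,-0.77,0.08,-0.55,-0.8,1,-0.77,0.08,-0.54,-0.8,1,-0.78,0.08,-0.53,-0.8,1,-0.79,0.08,-0.52,-0.8,1,-0.8,0.08,-0.51,-0.8,1,-0.8,0.08,-0.49,-0.8,1,-0.81,0.08,-0.48,-0.8,1,-0.81,0.08,-0.47,-0.8,1,-0.82,0.08,-0.46,-0.8,1,-0.83,0.08,-0.45,-0.8,1,-0.84,0.08,-0.44,-0.8,1,-0.84,0.08,-0.42,-0.8,1 
 end [ 539.9 -105.   160.1] 86.9
```

View pics/crop1.png

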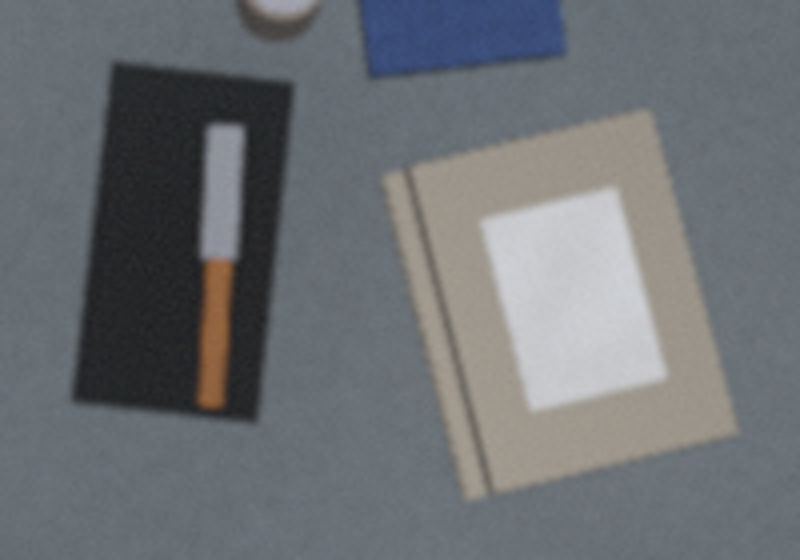

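```bash
python3 - <<'E'
from h import *
e=plan((420,-100,180),88.4,n=20)
e=plan((514,-109,90),88.4,n=5,start=e)
E
```

```text
from [253.0, 571.5, 222.5, 66.1] rows 20
-0.91,0.07,-0.71,-1.1,1,-0.92,0.07,-0.69,-1.1,1,-0.94,0.07,-0.67,-1.1,1,-0.95,0.07,-0.65,-1.1,1,-0.96,0.07,-0.64,-1.1,1,-0.97,0.07,-0.62,-1.1,1,-0.99,0.07,-0.6,-1.1,1,-1,0.07,-0.58,-1.1,1,-1.01,0.07,-0.56,-1.1,1,-1.02,0.07,-0.54,-1.1,1,-1.03,0.07,-0.52,-1.1,1,-1.04,0.07,-0.5,-1.1,1,-1.05,0.07,-0.48,-1.1,1,-1.06,0.07,-0.46,-1.1,1,-1.06,0.07,-0.44,-1.1,1,-1.07,0.07,-0.42,-1.1,1,-1.08,0.07,-0.4,-1.1,1,-1.09,0.08,-0.38,-1.1,1,-1.1,0.07,-0.35,-1.1,1,-1.1,0.08,-0.34,-1.1,1 
 end [ 420.  -100.   179.9] 88.1
from [420.0, -100.0, 179.9, 88.1] rows 5
-0.04,0.6,-0.63,-0.1,1,-0.04,0.6,-0.63,-0.1,1,-0.04,0.6,-0.63,-0.1,1,-0.04,0.6,-0.62,-0.1,1,-0.05,0.6,-0.63,-0.1,1 
 end [ 514.  -109.    89.9] 88.6
```

Call:
move_arm --deltas '[-0.91, 0.07, -0.71, -1.1, 1, -0.92, 0.07, -0.69, -1.1, 1, -0.94, 0.07, -0.67, -1.1, 1, -0.95, 0.07, -0.65, -1.1, 1, -0.96, 0.07, -0.64, -1.1, 1, -0.97, 0.07, -0.62, -1.1, 1, -0.99, 0.07, -0.6, -1.1, 1, -1, 0.07, -0.58, -1.1, 1, -1, 0.07, -0.56, -1.1, 1, -1, 0.07, -0.54, -1.1, 1, -1, 0.07, -0.52, -1.1, 1, -1, 0.07, -0.5, -1.1, 1, -1, 0.07, -0.48, -1.1, 1, -1, 0.07, -0.46, -1.1, 1, -1, 0.07, -0.44, -1.1, 1, -1, 0.07, -0.42, -1.1, 1, -1, 0.07, -0.4, -1.1, 1, -1, 0.08, -0.38, -1.1, 1, -1, 0.07, -0.35, -1.1, 1, -1, 0.08, -0.34, -1.1, 1]'

```text
time: 3.9
tool_pos: [423.0, -80.0, 180.1]
orientation: [[0.032, 0.001, -0.999], [0.999, -0.0, 0.032], [-0.0, -1.0, -0.001]]
ft_force: [1.1, 0.0, 0.1]
finger_gap: 86.9
```

Call:
move_arm --deltas '[-0.2, 0.6, -0.63, -0.1, 1, -0.2, 0.6, -0.63, -0.1, 1, -0.2, 0.6, -0.63, -0.1, 1, -0.2, 0.6, -0.63, -0.1, 1, -0.2, 0.6, -0.63, -0.1, 1, 0, 0, 0, 0, 1]'

```text
time: 4.65
tool_pos: [515.9, -111.6, 88.5]
orientation: [[0.024, -0.003, -1.0], [1.0, 0.001, 0.024], [0.001, -1.0, 0.003]]
ft_force: [-0.6, -0.0, -0.4]
finger_gap: 87.4
```

```bash
python3 - <<'E'
from h import *
w=ctrl.grab_frame("wrist"); s=ctrl.get_state(); print(s["time"],s["tool_pos"],s["orientation"])
save(w,"w1",scale=1.4)
for c,m in sil(w,"spatula")[:2]:
    ys,xs=np.nonzero(m); r=cv2.boxPoints(cv2.minAreaRect(np.c_[xs,ys].astype(np.float32)))
    W=np.array([ray(w,q,15) for q in r])[:,:2]; print(c,r.round().tolist(),W.round(1).tolist())
E
```

```text
4.7 [ 515.71211554 -111.42378296   89.35709795] [[ 2.41246535e-02 -1.98398754e-03 -9.99706990e-01]
 [ 9.99708723e-01  7.34435913e-04  2.41232378e-02]
 [ 6.86360512e-04 -9.99997762e-01  2.00112766e-03]]
0.79 [[242.0, 86.0], [272.0, 86.0], [272.0, 306.0], [242.0, 306.0]] [[426.7, -118.9], [427.2, -96.9], [613.3, -98.5], [612.6, -125.3]]
```

View pics/w1.png

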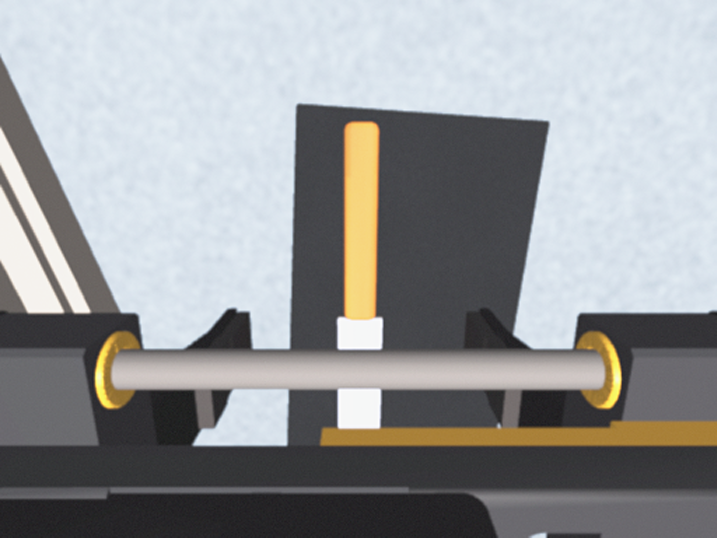

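```bash
python3 - <<'E'
from h import *
w=ctrl.grab_frame("wrist")
j=ray(w,(257.5,227),20); t=ray(w,(258,87),19); print(j,t, j-t)
d=(j-t)[:2]; d/=np.linalg.norm(d); a=np.degrees(np.arctan2(d[1],d[0])); print("dir",a)
g=j[:2]-d*26; print(g); plan((*g,6),88.4,n=6)
E
```

```text
[ 536.47346594 -109.80906443   20.        ] [ 428.01248155 -107.17919677   19.        ] [108.46098439  -2.62986766   1.        ]
dir -1.3889860887083543
[ 510.48110558 -109.17882427]
from [516.1, -111.5, 90.5, 88.6] rows 6
0.01,0.47,0.03,0,1,0.01,0.47,0.03,0,1,0.01,0.47,0.03,0,1,0.01,0.47,0.03,0,1,0.02,0.47,0.03,0,1,0.01,0.47,0.04,0,1 
 end [ 510.4 -109.3    5.9] 88.6
```

Call:
move_arm --deltas '[0.01, 0.47, 0.03, 0, 1, 0.01, 0.47, 0.03, 0, 1, 0.01, 0.47, 0.03, 0, 1, 0.01, 0.47, 0.03, 0, 1, 0.02, 0.47, 0.03, 0, 1, 0.01, 0.43, 0.03, 0, 1, 0, 0, 0, 0, 1, 0, 0, 0, 0, 0, 0, 0, 0, 0, 0, 0, 0, 0, 0, 0, 0, 0, 0, 0, 0, 0, 0, 0, 0, 0, 0, 0, 0, 0, 0, 0, 0, 0, 0, 0]' --grip_force 58

```text
time: 6.55
tool_pos: [510.9, -109.4, 6.5]
orientation: [[0.024, -0.0, -1.0], [1.0, 0.0, 0.024], [0.0, -1.0, 0.0]]
ft_force: [0.2, 0.1, -0.2]
finger_gap: 25.0
```

Call:
move_arm --deltas '[0, 0, 0, 0, 0, 0, 0, 0, 0, 0, 0, 0, 0, 0, 0, 0, 0, 0, 0, 0, 0, -0.2, 0, 0, 0, 0, -0.5, 0, 0, 0, 0, -1, 0, 0, 0, 0, -1, 0, 0, 0, 0, 0, 0, 0, 0]'

```text
time: 7.68
tool_pos: [513.6, -110.4, 91.4]
orientation: [[0.024, 0.007, -1.0], [1.0, -0.003, 0.024], [-0.002, -1.0, -0.007]]
ft_force: [-0.3, -0.1, -1.1]
finger_gap: 17.5
```

```bash
python3 - <<'E'
from h import *
b=ctrl.grab_frame("top"); a=ctrl.grab_frame("scene"); s=ctrl.get_state(); print(s["finger_gap"],s["tool_pos"],s["ft_force"])
# fine edges of lid from both cameras: find long lines by hand-picked crop
save(a,"sc2",(140,140,290,260),4)
E
```

```text
17.659883973362877 [ 511.1150476  -109.42769762   87.93791307] [ 0.81210028 -0.22118777  0.18076744]
```

View pics/sc2.png

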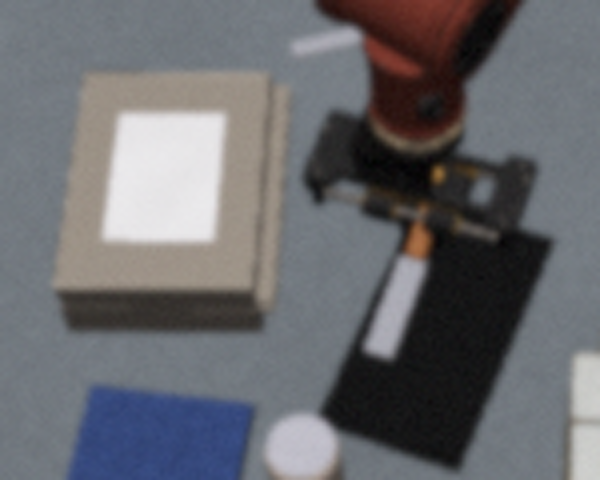

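```bash
python3 - <<'E'
from h import *
b=ctrl.grab_frame("top"); a=ctrl.grab_frame("scene")
T=lambda x,y:(220+x/4,130+y/4); S=lambda x,y:(140+x/4,140+y/4)
for n,pt,z in (("rear far",(650,110),82),("rear near",(737,432),82),("seam far",(409,168),82),("seam near",(491,493),82),("lip far",(384,177),62),("lip near",(465,500),62)): print(n,ray(b,T(*pt),z).round(1))
for n,pt,z in (("rear far",(57,291),82),("rear near",(84,73),82),("seam far",(256,292),82),("seam near",(270,73),82),("lip far",(270,310),62),("lip near",(291,86),62)): print("S",n,ray(a,S(*pt),z).round(1))
d=ctrl.find_in(b,"lid_lip")[:1]; print(d[0]["centre"])
print("tip px",[ray(b,px(b,(636,-112,95)),95)])
E
```

```text
rear far [ 644.6 -415.5   82. ]
rear near [ 416.1 -476.7   82. ]
seam far [ 598.  -243.2   82. ]
seam near [ 369.2 -303.5   82. ]
lip far [ 594.2 -227.9   62. ]
lip near [ 363.7 -288.5   62. ]
S rear far [ 651.8 -407.8   82. ]
S rear near [ 421.3 -475.1   82. ]
S seam far [ 604.9 -236.7   82. ]
S seam near [ 373.  -303.3   82. ]
S lip far [ 609.  -224.2   62. ]
S lip near [ 368.8 -285.3   62. ]
[506.8, -351.8, 79.1]
tip px [array([ 636., -112.,   95.])]
```

```bash
python3 - <<'E'
from h import *
e=plan((440,-98,86),15,n=9,start=(510.5,-109.2,87.0,88.6),grip=0)
e=plan((440,-98,45),15,n=4,start=e,grip=0)
E
```

```text
from [510.5, -109.2, 87.0, 88.6] rows 9
0.04,0,0.26,8.2,0,-0,0,0.26,8.2,0,-0.04,0,0.26,8.2,0,-0.08,0.01,0.25,8.2,0,-0.11,0,0.24,8.2,0,-0.15,0.01,0.22,8.2,0,-0.18,0,0.2,8.2,0,-0.2,0.01,0.17,8.2,0,-0.23,0,0.14,8.2,0 
 end [440.  -98.1  86.1] 14.8
from [440.0, -98.1, 86.1, 14.8] rows 4
0,0.34,0,-0.1,0,0,0.34,0,-0.1,0,0,0.34,0,-0.1,0,0,0.35,0,-0.1,0 
 end [440.  -98.1  45. ] 15.2
```

Call:
move_arm --deltas '[0.04, 0, 0.26, 8.2, 0, 0, 0, 0.26, 8.2, 0, -0.04, 0, 0.26, 8.2, 0, -0.08, 0, 0.25, 8.2, 0, -0.11, 0, 0.24, 8.2, 0, -0.15, 0.01, 0.22, 8.2, 0, -0.18, 0, 0.2, 8.2, 0, -0.2, 0.01, 0.17, 8.2, 0, -0.23, 0, 0.14, 8.0, 0, 0, 0.34, 0, 0, 0, 0, 0.34, 0, 0, 0, 0, 0.34, 0, 0, 0, 0, 0.35, 0, 0, 0, 0, 0, 0, 0, 0, 0, 0, 0, 0, 0]'

```text
time: 9.8
tool_pos: [440.6, -98.3, 45.9]
orientation: [[0.966, 0.0, -0.259], [0.259, -0.0, 0.966], [0.0, -1.0, -0.0]]
ft_force: [0.9, -0.2, -0.8]
finger_gap: 17.3
```

```bash
python3 - <<'E'
from h import *
a=ctrl.grab_frame("scene"); b=ctrl.grab_frame("top"); s=ctrl.get_state(); print(s["finger_gap"],s["tool_pos"],s["ft_force"],np.degrees(np.arctan2(s["orientation"][1][0],s["orientation"][0][0])))
A=cv2.resize(a["color"][150:230,150:270],None,fx=5,fy=5,interpolation=2); B=cv2.resize(b["color"][150:260,260:350],None,fx=4,fy=4,interpolation=2)
h=440; im=np.zeros((h,980,3),np.uint8); im[:400,:600]=A; im[:440,610:970]=B
cv2.imwrite("pics/c3.png",cv2.resize(im[:,:,::-1],None,fx=.8,fy=.8))
e=plan((470,-215,45),15,n=4,grip=0)
E
```

```text
17.295910510685715 [440.88595355 -98.42745989  46.28942544] [-0.01623437 -0.83324677 -1.37888612] 15.027466334296678
from [440.9, -98.4, 46.3, 15.0] rows 4
-0.02,0.01,-1,0,0,-0.02,0.01,-1,0,0,-0.02,0.01,-1,0,0,-0.01,0.01,-1,0,0 
 end [ 470.  -214.9   45.1] 15.0
```

View pics/c3.png

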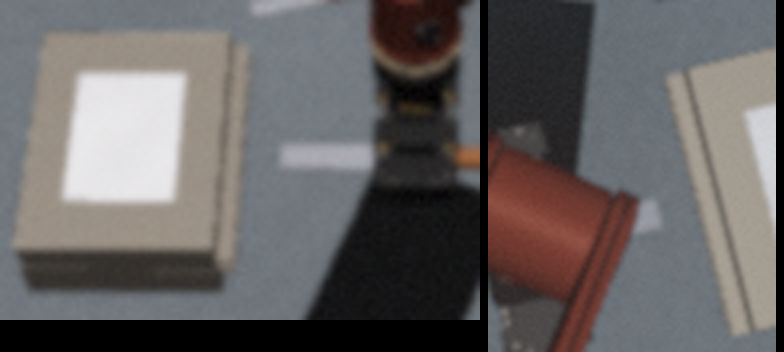

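Call:
move_arm --deltas '[0, 0, -0.5, 0, 0, 0, 0, -0.5, 0, 0, 0, 0, -0.3, 0, 0, 0, 0, -0.2, 0, 0, 0, 0, -0.1, 0, 0, 0, 0, 0, 0, 0, 0, 0, 0, 0, 0]'

```text
time: 10.78
tool_pos: [452.8, -144.3, 45.8]
orientation: [[0.966, -0.0, -0.259], [0.259, 0.0, 0.966], [-0.0, -1.0, 0.0]]
ft_force: [0.6, -0.2, -1.0]
finger_gap: 17.5
```

```bash
python3 - <<'E'
from h import *
a=ctrl.grab_frame("scene"); s=ctrl.get_state(); print(s["finger_gap"],s["tool_pos"],s["ft_force"],s["torque"])
save(a,"c4",(150,150,270,230),6)
print(ray(a,(220.5,188.8),52))
E
```

```text
17.292553934742127 [ 452.75163375 -144.30417133   45.77961927] [-0.17301961 -0.91596118 -1.61046335] [-0.13106689  0.03965909 -0.04218755]
[ 474.23199485 -219.91143262   52.        ]
```

View pics/c4.png

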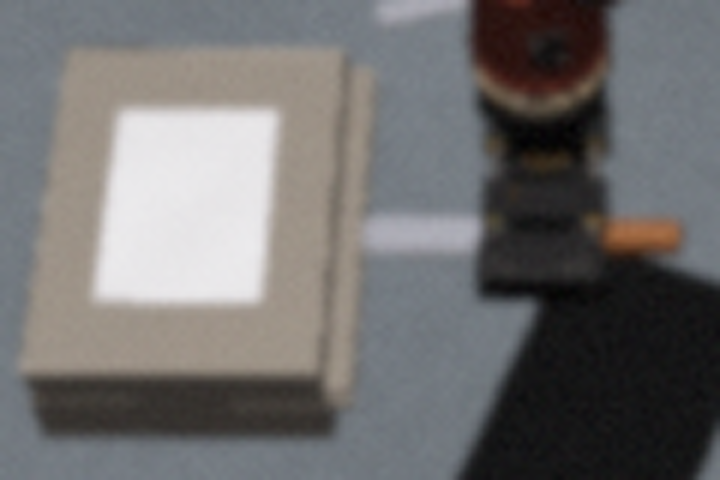

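Call:
move_arm --deltas '[0, -0.33, -0.04, 0, 0, 0, -0.33, -0.04, 0, 0, 0, -0.33, -0.05, 0, 0, 0, -0.33, -0.07, 0, 0, 0, -0.38, -0.11, 0, 0, 0, -0.38, -0.14, 0, 0, 0, -0.38, -0.17, 0, 0, 0, -0.35, -0.19, 0, 0, 0, -0.35, -0.22, 0, 0, 0, -0.35, -0.24, 0, 0, 0, 0, 0, 0, 0, 0, 0, 0, 0, 0]'

```text
time: 12.32
tool_pos: [463.0, -181.9, 151.3]
orientation: [[0.966, 0.001, -0.259], [0.259, -0.001, 0.966], [0.001, -1.0, -0.001]]
ft_force: [-0.8, -0.1, -1.0]
finger_gap: 17.6
```

```bash
python3 - <<'E'
from h import *
a=ctrl.grab_frame("scene"); s=ctrl.get_state(); print(s["finger_gap"],s["tool_pos"],s["ft_force"],s["torque"])
save(a,"c5",(130,120,280,240),5)
E
```

```text
17.529572304298405 [ 462.82800907 -181.6472478   151.05434414] [ 0.47187116 -0.44186598 -2.06286649] [-0.03848312  0.0302075  -0.02011844]
```

View pics/c5.png

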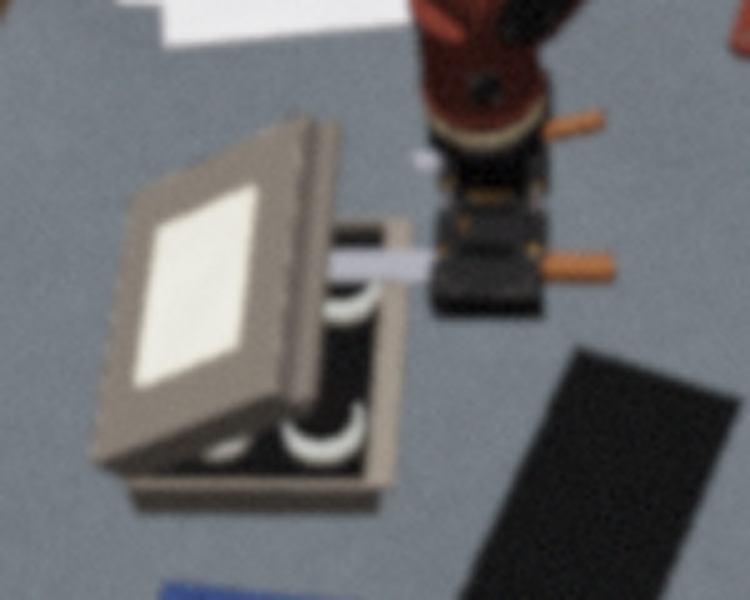

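Call:
move_arm --deltas '[0, -0.31, -0.26, 0, 0, 0, -0.3, -0.28, 0, 0, 0, -0.29, -0.31, 0, 0, 0, -0.26, -0.32, 0, 0, 0, -0.24, -0.34, 0, 0, 0, -0.21, -0.35, 0, 0, 0, -0.19, -0.36, 0, 0, 0, -0.17, -0.38, 0, 0, 0, -0.14, -0.39, 0, 0, 0, -0.12, -0.4, 0, 0, 0, -0.09, -0.4, 0, 0, 0, -0.06, -0.4, 0, 0, 0, -0.03, -0.41, 0, 0, 0, 0, -0.41, 0, 0, 0, 0.03, -0.41, 0, 0, 0, 0.06, -0.41, 0, 0, 0, 0.08, -0.41, 0, 0]'

```text
time: 14.5
tool_pos: [511.7, -363.3, 218.5]
orientation: [[0.966, 0.001, -0.259], [0.259, -0.001, 0.966], [0.0, -1.0, -0.001]]
ft_force: [0.1, 0.2, 0.8]
finger_gap: 17.7
```

Call:
move_arm --deltas '[0, 0.1, -0.41, 0, 0, 0, 0.13, -0.39, 0, 0, 0, 0.15, -0.38, 0, 0, 0, 0.18, -0.38, 0, 0, 0, 0, 0, 0, 0]'

```text
time: 15.12
tool_pos: [523.5, -408.7, 201.2]
orientation: [[0.966, 0.0, -0.258], [0.258, -0.001, 0.966], [0.0, -1.0, -0.001]]
ft_force: [0.2, -1.0, 1.8]
finger_gap: 17.3
```

```bash
python3 - <<'E'
from h import *
a=ctrl.grab_frame("scene"); b=ctrl.grab_frame("top"); s=ctrl.get_state(); print(s["time"],s["finger_gap"],s["tool_pos"],s["ft_force"],s["torque"])
A=cv2.resize(a["color"][100:250,110:280],None,fx=3,fy=3,interpolation=2); B=cv2.resize(b["color"][120:270,300:430],None,fx=3,fy=3,interpolation=2)
cv2.imwrite("pics/c6.png",np.hstack([A,B])[:,:,::-1][:, :800])
E
```

```text
15.225 17.58439727491613 [ 523.41828223 -407.6833853   201.62626944] [0.77719816 0.03725246 1.79163835] [-0.60418402 -0.0778435   0.00761807]
```

View pics/c6.png

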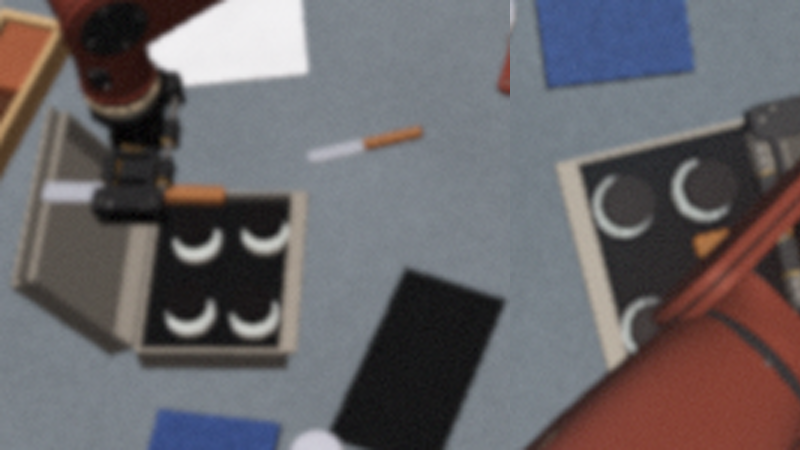

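```bash
python3 - <<'E'
from h import *
s0=(523.4,-408,201.5,15)
e=plan((503,-332,207),15,n=3,start=s0,grip=0)
e=plan((530,-83,110),85.4,n=10,start=e,grip=0)
e=plan((530,-83,7),85.4,n=5,start=e,grip=0)
E
```

```text
from [523.4, -408.0, 201.5, 15.0] rows 3
-0,-0.06,0.87,0,0,-0,-0.06,0.88,0,0,-0,-0.06,0.87,0,0 
 end [ 503.1 -332.1  206.9] 15.0
from [503.1, -332.1, 206.9, 15.0] rows 10
0.3,0.32,0.78,-7,0,0.39,0.32,0.74,-7,0,0.48,0.32,0.68,-7,0,0.56,0.32,0.62,-7,0,0.63,0.33,0.54,-7,0,0.7,0.32,0.46,-7,0,0.75,0.33,0.38,-7,0,0.78,0.32,0.28,-7,0,0.82,0.33,0.19,-7,0,0.83,0.32,0.08,-7,0 
 end [530.1 -83.  110. ] 85.0
from [530.1, -83.0, 110.0, 85.0] rows 5
-0,0.69,0,-0.1,0,-0,0.69,0,-0.1,0,-0,0.68,0,-0.1,0,-0,0.69,0,-0.1,0,-0,0.68,0,-0.1,0 
 end [530.1 -83.    7.1] 85.5
```

Call:
move_arm --deltas '[0, -0.06, 0.87, 0, 0, 0, -0.06, 0.88, 0, 0, 0, -0.06, 0.87, 0, 0, 0.3, 0.32, 0.78, -7, 0, 0.39, 0.32, 0.74, -7, 0, 0.48, 0.32, 0.68, -7, 0, 0.56, 0.32, 0.62, -7, 0, 0.63, 0.33, 0.54, -7, 0, 0.7, 0.32, 0.46, -7, 0, 0.75, 0.33, 0.38, -7, 0, 0.78, 0.32, 0.28, -7, 0, 0.82, 0.33, 0.19, -7, 0, 0.83, 0.32, 0.08, -7, 0, 0, 0.69, 0, 0, 0, 0, 0.69, 0, 0, 0, 0, 0.68, 0, 0, 0, 0, 0.69, 0, 0, 0, 0, 0.4, 0, 0, 0, 0, 0, 0, 0, 0]'

```text
time: 17.6
tool_pos: [528.7, -81.8, 14.5]
orientation: [[0.087, -0.003, -0.996], [0.996, 0.001, 0.087], [0.001, -1.0, 0.003]]
ft_force: [-0.0, -0.3, -1.0]
finger_gap: 17.2
```

Call:
move_arm --deltas '[0, 0.25, 0, 0, 0, 0, 0, 0, 0, 0, 0, 0, 0, 0, 0.3, 0, 0, 0, 0, 0.6, 0, 0, 0, 0, 0.6, 0, 0, 0, 0, 0.6, 0, -0.5, 0, 0, 0.6, 0, -1, 0, 0, 1, 0, -1, 0, 0, 1, 0, -1, 0, 0, 1, 0, -1, 0, 0, 1, 0, -1, 0, 0, 1, 0, 0, 0.5, 0, 1, 0, 0, 1, 0, 1, 0, 0, 1, 0, 1]'

```text
time: 19.48
tool_pos: [453.2, -75.5, 172.1]
orientation: [[0.087, -0.002, -0.996], [0.996, 0.0, 0.087], [0.0, -1.0, 0.002]]
ft_force: [-0.6, 1.0, 0.1]
finger_gap: 87.1
```

```bash
python3 - <<'E'
from h import *
b=ctrl.grab_frame("top"); a=ctrl.grab_frame("scene"); w=ctrl.grab_frame("wrist"); s=ctrl.get_state(); print(s["time"],s["finger_gap"],s["tool_pos"],s["ft_force"])
for n,pt in (("RL",(138,92)),("RR",(292,65)),("FR",(320,225)),("FL",(165,250)),("seamL",(160,217)),("seamR",(312,193))): print(n,ray(b,(pt[0]/1.5,pt[1]/1.5),180).round(1))
for n,pt in (("RL",(564,487)),("RR",(422,482)),("FR",(424,344)),("FL",(557,349)),("seamL",(558,375)),("seamR",(423,370))): print("S",n,ray(a,(pt[0]/1.5,pt[1]/1.5),180).round(1))
A=cv2.resize(a["color"][200:350,190:400],None,fx=3,fy=3,interpolation=2); cv2.imwrite("pics/c7.png",A[:,:,::-1])
B=cv2.resize(b["color"][30:190,80:300],None,fx=3,fy=3,interpolation=2); cv2.imwrite("pics/c8.png",B[:,:,::-1])
for p in (a,b):
  find(p,["spatula"],1)
  for t in ("door_handle",):
    for c,m in sil(p,t)[:2]: ys,xs=np.nonzero(m); print(t,c,xs.min(),xs.max(),ys.min(),ys.max())
E
```

```text
19.625 87.55306723412757 [453.54064886 -75.47206306 172.24584921] [-0.03969667  0.6055747   0.90771153]
RL [868.1 395.9 180. ]
RR [926.7 121.1 180. ]
FR [633.8  60.2 180. ]
FL [581.8 331.2 180. ]
seamL [640.5 343.4 180. ]
seamR [691.2  76.4 180. ]
S RL [871.3 393.2 180. ]
S RR [935.6 126.4 180. ]
S FR [643.1  57.3 180. ]
S FL [577.4 337.1 180. ]
S seamL [638.2 348.  180. ]
S seamR [703.8  70.3 180. ]
spatula 0.71 [560. -80.   6.] px [250. 223.]
door_handle 0.76 281 370 220 248
door_handle 0.27 168 183 170 186
spatula 0.84 [ 250. -259.    5.] px [323. 293.]
door_handle 0.93 107 219 129 178
```

View pics/c8.png

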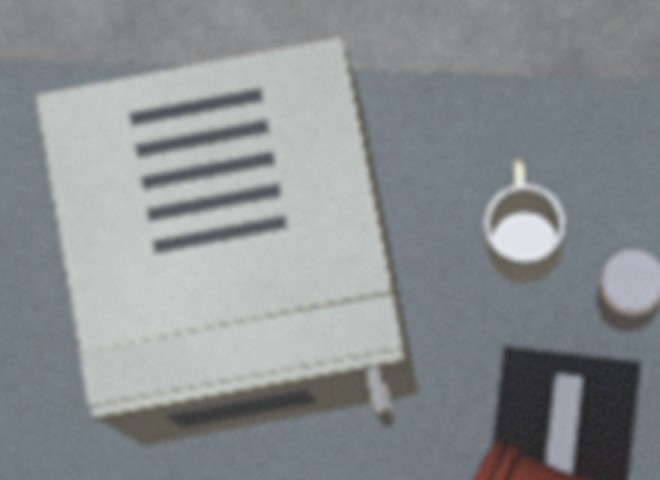

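```bash
cat >> h.py <<'E'
O=np.array([666.8,208.7]); ca=np.radians(12.2); cx=np.array([np.cos(ca),np.sin(ca)]); cy=np.array([-np.sin(ca),np.cos(ca)])
def cab(x,y): return O+x*cx+y*cy
E
python3 - <<'E'
from h import *
b=ctrl.grab_frame("top"); a=ctrl.grab_frame("scene")
for y in (-109.5,-124.7):
    P=cab(-95,y); print(P.round(1),[px(b,(*P,z)).round(1) for z in (165,85)],[px(a,(*P,z)).round(1) for z in (165,85)])
print(ray(b,(204,153.3),165),ray(b,(208.3,167.3),85))
print(ray(a,(438.5/1.5,331/1.5),165)) 
P=cab(-95,-112)
e=plan((*(P-np.array([60,10])),190),102,n=7)
E
```

```text
[597.1  81.6] [array([205.3, 164.4]), array([208.2, 169.2])] [array([292.9, 221.3]), array([291.4, 232.2])]
[600.3  66.7] [array([210.9, 163.3]), array([213.4, 168.2])] [array([288.3, 221. ]), array([287., 232.])]
[627.11186063  86.28927805 165.        ] [602.49015842  81.42151576  85.        ]
[595.32174948  79.19094965 165.        ]
from [455.7, -76.0, 173.0, 85.0] rows 7
0.72,-0.08,-0.33,-2.4,1,0.71,-0.08,-0.36,-2.4,1,0.69,-0.08,-0.39,-2.4,1,0.68,-0.08,-0.42,-2.4,1,0.66,-0.08,-0.44,-2.4,1,0.64,-0.08,-0.47,-2.4,1,0.61,-0.09,-0.5,-2.4,1 
 end [537.8  69.1 190.1] 101.8
```

View pics/c7.png

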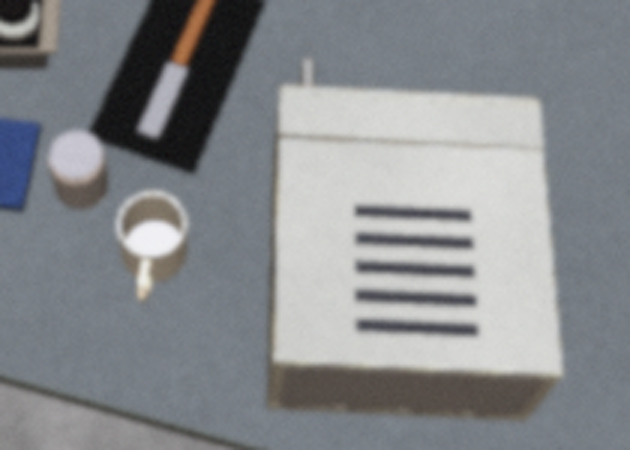

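```bash
python3 - <<'E'
from h import *
e=plan((596.5,81.5,200),102.2,n=8,grip=0.6)
e=plan((596.5,81.5,131),102.2,n=4,start=e,grip=0.6)
E
```

```text
from [455.7, -76.0, 173.0, 85.0] rows 8
0.7,-0.11,-0.53,-2.1,0.6,0.69,-0.11,-0.55,-2.1,0.6,0.66,-0.11,-0.58,-2.1,0.6,0.64,-0.11,-0.6,-2.1,0.6,0.62,-0.12,-0.62,-2.1,0.6,0.6,-0.11,-0.65,-2.1,0.6,0.57,-0.12,-0.67,-2.1,0.6,0.55,-0.11,-0.69,-2.1,0.6 
 end [596.5  81.4 200. ] 101.8
from [596.5, 81.4, 200.0, 101.8] rows 4
0,0.57,0,-0.1,0.6,0,0.58,0,-0.1,0.6,0,0.57,0,-0.1,0.6,0,0.58,0,-0.1,0.6 
 end [596.5  81.4 131. ] 102.2
```

Call:
move_arm --deltas '[0.7, -0.11, -0.53, -2.1, 0.6, 0.69, -0.11, -0.55, -2.1, 0.6, 0.66, -0.11, -0.58, -2.1, 0.6, 0.64, -0.11, -0.6, -2.1, 0.6, 0.62, -0.12, -0.62, -2.1, 0.6, 0.6, -0.11, -0.65, -2.1, 0.6, 0.57, -0.12, -0.67, -2.1, 0.6, 0.55, -0.11, -0.69, -2.4, 0.6, 0, 0, 0, 0, 0.6]' --grip_force 30

```text
time: 21.05
tool_pos: [597.1, 82.6, 199.8]
orientation: [[-0.212, 0.0, -0.977], [0.977, 0.0, -0.212], [0.0, -1.0, -0.0]]
ft_force: [0.2, -0.4, -0.5]
finger_gap: 52.3
```

```bash
python3 - <<'E'
from h import *
w=ctrl.grab_frame("wrist"); s=ctrl.get_state(); print(s["time"],s["finger_gap"],s["tool_pos"],s["ft_force"])
save(w,"w2",scale=1.4); print(px(w,(596.5,81.5,165)))
E
```

```text
21.1 52.2478405530001 [596.28283672  81.87377332 199.42909232] [-0.88310451 -0.53758833 -0.65905866]
[252.9688791  216.79680363]
```

View pics/w2.png

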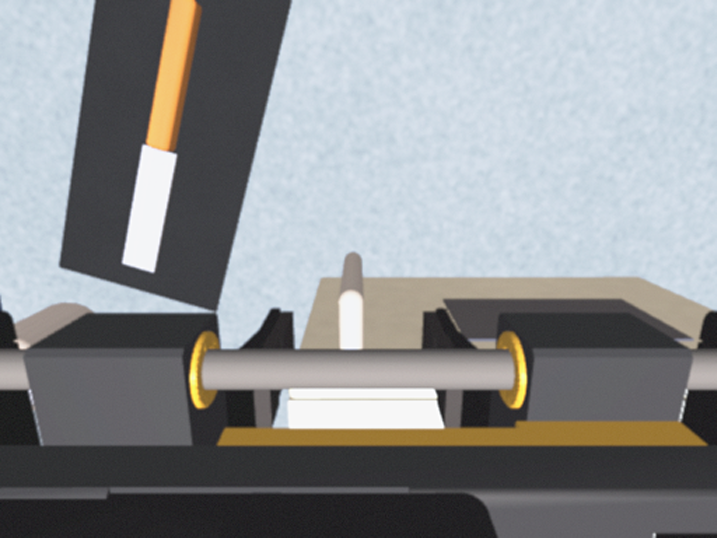

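Call:
move_arm --deltas '[-0.03, 0.57, 0.1, 0, 0.6, 0, 0.58, 0, 0, 0.6, 0, 0.57, 0, 0, 0.6, 0, 0.58, 0, 0, 0.6, 0, 0, 0, 0, 0, 0, 0, 0, 0, 0, 0, 0, 0, 0, 0, 0, 0, 0, 0, 0, 0, 0, 0, 0, 0, 0, 0, 0, 0, 0]' --grip_force 30

```text
time: 22.35
tool_pos: [593.6, 78.7, 131.6]
orientation: [[-0.21, 0.001, -0.978], [0.978, -0.002, -0.21], [-0.002, -1.0, -0.0]]
ft_force: [-0.7, -5.0, 2.8]
finger_gap: 10.7
```

Call:
move_arm --deltas '[0.18, 0, 0.41, 2.86, 0, 0.18, 0, 0.41, 2.86, 0, 0.36, 0, 0.81, 5.73, 0, 0.36, 0, 0.81, 5.73, 0, 0, 0, 0, 0, 0]'

```text
time: 22.98
tool_pos: [515.7, 103.6, 131.6]
orientation: [[0.089, -0.001, -0.996], [0.996, -0.003, 0.089], [-0.003, -1.0, 0.001]]
ft_force: [-3.8, -7.5, 3.3]
finger_gap: 11.2
```

Call:
move_arm --deltas '[0.36, 0, 0.81, 5.73, 0, 0.36, 0, 0.81, 5.73, 0, 0.36, 0, 0.81, 5.73, 0, 0.36, 0, 0.81, 5.73, 0, 0.36, 0, 0.81, 5.73, 0, 0.36, 0, 0.81, 5.73, 0, 0.36, 0, 0.81, 5.73, 0, 0, 0, 0, 0, 0]'

```text
time: 23.98
tool_pos: [389.2, 237.3, 131.5]
orientation: [[0.708, -0.003, -0.706], [0.706, -0.0, 0.708], [-0.002, -1.0, 0.002]]
ft_force: [-7.5, -3.6, 7.1]
finger_gap: 11.3
```

Call:
move_arm --deltas '[0.36, 0, 0.81, 5.73, 0, 0.36, 0, 0.81, 5.73, 0, 0.36, 0, 0.81, 5.73, 0, 0.36, 0, 0.81, 5.73, 0, 0.36, 0, 0.81, 5.73, 0, 0.36, 0, 0.81, 5.73, 0, 0.36, 0, 0.81, 5.73, 0, 0, 0, 0, 0, 0]'

```text
time: 24.98
tool_pos: [378.7, 420.5, 131.6]
orientation: [[0.997, -0.001, -0.083], [0.083, 0.002, 0.997], [-0.001, -1.0, 0.002]]
ft_force: [-6.4, 0.7, 6.5]
finger_gap: 11.1
```

```bash
python3 - <<'E'
from h import *
a=ctrl.grab_frame("scene"); b=ctrl.grab_frame("top"); s=ctrl.get_state(); print(s["time"],s["finger_gap"],s["tool_pos"],s["ft_force"])
A=cv2.resize(a["color"][120:350,200:460],None,fx=1.5,fy=1.5,interpolation=2); B=cv2.resize(b["color"][30:260,60:270],None,fx=1.5,fy=1.5,interpolation=2)
cv2.imwrite("pics/c9.png",np.hstack([A,B])[:,:,::-1])
find(a,["tray_tab","tray_floor"],2);find(b,["tray_tab","tray_floor"],2)
E
```

```text
25.075 11.381893150134548 [378.34867618 419.3034773  131.59351014] [-6.59164238  2.33939442  5.08261301]
tray_tab 0.47 [777. 267. 182.] px [339. 283.]
tray_floor 0.5 [630. 194. 146.] px [324. 241.]
tray_tab 0.68 [677. 200.  29.] px [171. 144.]
tray_tab 0.6 [568. -81.  14.] px [265. 184.]
tray_floor 0.79 [678. 199.  32.] px [171. 144.]
```

View pics/c9.png

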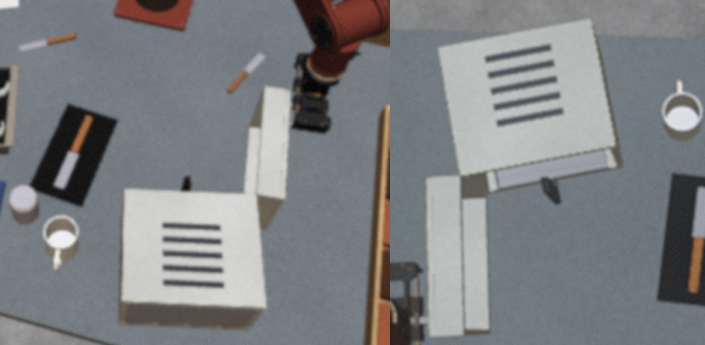

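Call:
move_arm --deltas '[0.36, 0, 0.81, 5.73, 0, 0.36, 0, 0.81, 5.73, 0, 0, 0, 0, 0, 0.3, 0, 0, 0, 0, 0.3, 0, 0, 0, 0, 0.3, 0, -0.6, 0, 0, 0.3, 0, -1, 0, 0, 0.3, 0, -1, 0, 0, 0.3, 0, 0, 0, 0, 0.3]'

```text
time: 26.4
tool_pos: [401.4, 469.0, 214.0]
orientation: [[0.993, 0.006, 0.117], [-0.117, 0.005, 0.993], [0.005, -1.0, 0.006]]
ft_force: [-0.1, 0.2, -0.3]
finger_gap: 26.3
```

```bash
python3 - <<'E'
from h import *
a=ctrl.grab_frame("scene"); s=ctrl.get_state(); print(s["time"],s["finger_gap"],s["tool_pos"],s["ft_force"])
print("tab",ray(a,(324.7,242),148), cab(-35,0))
e=plan((430,180,215),45,n=10,grip=0.5)
e=plan((*cab(-35,0),185),102.2,n=8,start=e,grip=0.5)
E
```

```text
26.45 25.78610471253514 [400.50259646 468.22190335 211.66156067] [-1.1340539   0.68663552 -0.28031658]
tab [634.77650136 198.80687486 148.        ] [632.5904437  201.30363212]
from [400.5, 468.2, 211.7, -6.7] rows 10
0.21,-0.01,-0.94,-5.2,0.5,0.12,-0.01,-0.96,-5.2,0.5,0.04,-0.01,-0.97,-5.2,0.5,-0.05,-0.01,-0.96,-5.2,0.5,-0.14,-0.01,-0.96,-5.2,0.5,-0.22,-0.01,-0.94,-5.2,0.5,-0.31,-0.01,-0.91,-5.2,0.5,-0.39,-0.01,-0.88,-5.2,0.5,-0.47,-0.02,-0.85,-5.2,0.5,-0.54,-0.01,-0.8,-5.2,0.5 
 end [430. 180. 215.] 45.3
from [430.0, 180.0, 215.0, 45.3] rows 8
0.66,0.12,-0.54,-7.1,0.5,0.59,0.13,-0.61,-7.1,0.5,0.5,0.12,-0.68,-7.1,0.5,0.42,0.13,-0.74,-7.1,0.5,0.32,0.12,-0.78,-7.1,0.5,0.22,0.13,-0.82,-7.1,0.5,0.12,0.12,-0.84,-7.1,0.5,0.02,0.13,-0.85,-7.1,0.5 
 end [632.5 201.4 185. ] 102.1
```

Call:
move_arm --deltas '[0.21, -0.01, -0.94, -5.2, 0.5, 0.12, -0.01, -0.96, -5.2, 0.5, 0.04, -0.01, -0.97, -5.2, 0.5, -0.05, -0.01, -0.96, -5.2, 0.5, -0.14, -0.01, -0.96, -5.2, 0.5, -0.22, -0.01, -0.94, -5.2, 0.5, -0.31, -0.01, -0.91, -5.2, 0.5, -0.39, -0.01, -0.88, -5.2, 0.5, -0.47, -0.02, -0.85, -5.2, 0.5, -0.54, -0.01, -0.8, -5.2, 0.5, 0.66, 0.12, -0.54, -7.1, 0.5, 0.59, 0.13, -0.61, -7.1, 0.5, 0.5, 0.12, -0.68, -7.1, 0.5, 0.42, 0.13, -0.74, -7.1, 0.5, 0.32, 0.12, -0.78, -7.1, 0.5, 0.22, 0.13, -0.82, -7.1, 0.5, 0.12, 0.12, -0.84, -7.1, 0.5, 0.02, 0.13, -0.85, -7.1, 0.5, 0, 0, 0, 0, 0.5]'

```text
time: 28.82
tool_pos: [631.5, 200.2, 180.2]
orientation: [[-0.208, -0.003, -0.978], [0.978, -0.001, -0.208], [-0.0, -1.0, 0.003]]
ft_force: [0.0, 1.3, 0.1]
finger_gap: 43.4
```

```bash
python3 - <<'E'
from h import *
w=ctrl.grab_frame("wrist"); s=ctrl.get_state(); print(s["time"],s["finger_gap"],s["tool_pos"],s["ft_force"],np.degrees(np.arctan2(s["orientation"][1][0],s["orientation"][0][0])))
find(w,["tray_tab","tray_floor"],2); print("expect",px(w,(633,200.5,148)))
# dark pixel blob near expected tab top
g=w["color"].max(axis=2); u,v=px(w,(633,200.5,148)).astype(int)
save(w,"w3")
for r in range(v-30,v+40,8): print(r,g[r,u-40:u+44:4].tolist())
E
```

```text
28.875 43.339281055144575 [630.680534   200.37131664 180.5580478 ] [-0.73248505  0.10912055  0.85398362] 101.92882366263719
tray_floor 0.65 [678. 204.  22.] px [250. 220.]
expect [254.32068298 221.57590535]
191 [171, 172, 163, 176, 181, 171, 169, 168, 30, 24, 27, 26, 65, 174, 176, 175, 173, 174, 172, 175, 171]
199 [173, 168, 170, 170, 176, 172, 170, 156, 58, 64, 63, 64, 46, 173, 173, 170, 168, 174, 171, 167, 168]
207 [125, 128, 125, 126, 127, 127, 125, 115, 54, 62, 61, 59, 45, 124, 123, 122, 123, 124, 123, 118, 120]
215 [218, 221, 220, 221, 222, 226, 225, 221, 52, 61, 62, 58, 54, 226, 224, 224, 224, 224, 224, 224, 225]
223 [67, 216, 222, 221, 221, 221, 222, 223, 50, 55, 59, 54, 55, 224, 223, 224, 224, 223, 224, 224, 153]
231 [33, 211, 220, 220, 219, 220, 220, 221, 44, 56, 53, 52, 55, 221, 222, 221, 220, 221, 221, 221, 120]
239 [30, 218, 225, 224, 225, 225, 223, 224, 224, 226, 225, 224, 225, 224, 224, 225, 225, 224, 224, 223, 114]
247 [28, 189, 224, 225, 226, 224, 224, 225, 224, 223, 225, 225, 223, 225, 225, 226, 224, 225, 225, 225, 91]
255 [103, 100, 101, 101, 99, 102, 99, 102, 102, 101, 101, 101, 102, 100, 101, 100, 101, 101, 101, 100, 104]
```

Call:
move_arm --deltas '[0, 0.7, 0.06, 0, 0.5, 0, 0.7, 0, 0, 0.5, 0, 0.68, 0, 0, 0.5, 0, 0, 0, 0, 0, 0, 0, 0, 0, 0, 0, 0, 0, 0, 0, 0, 0, 0, 0, 0, 0, 0, 0, 0, 0, 0, 0, 0.3, 0, 0, 0, 0, 0.6, 0, 0, 0, 0, 0.8, 0, 0, 0, 0, 0.8, 0, 0, 0, 0, 0.8, 0, 0, 0, 0, 0.8, 0, 0, 0, 0, 0.8, 0, 0, 0, 0, 0.8, 0, 0, 0, 0, 0.6, 0, 0, 0, 0, 0.3, 0, 0]' --grip_force 40

```text
time: 31.22
tool_pos: [443.0, 155.9, 121.3]
orientation: [[-0.209, 0.018, -0.978], [0.978, -0.004, -0.209], [-0.008, -1.0, -0.017]]
ft_force: [41.3, -9.4, -32.9]
finger_gap: 13.3
```

Call:
move_arm --deltas '[0, 0, 0.1, 0, 0, 0, 0, 0.1, 0, 0, 0, 0, 0, 0, 0]'

```text
time: 31.6
tool_pos: [441.5, 155.5, 121.8]
orientation: [[-0.208, 0.026, -0.978], [0.978, -0.002, -0.208], [-0.008, -1.0, -0.025]]
ft_force: [43.8, -7.7, -34.7]
finger_gap: 14.2
```

```bash
python3 - <<'E'
from h import *
s=ctrl.get_state(); print(s["time"],s["finger_gap"],s["tool_pos"],s["ft_force"])
b=ctrl.grab_frame("top"); a=ctrl.grab_frame("scene")
find(b,["tray_floor","jar0","spatula"],4); find(a,["tray_floor","jar0","spatula"],4)
E
```

```text
31.6 14.173244334283359 [441.49530557 155.51511721 121.80947664] [ 43.79920824  -7.69150838 -34.68390458]
tray_floor 0.67 [594. 177.  30.] px [178. 172.]
jar0 0.77 [ 570. -368.   74.] px [365. 183.]
jar0 0.69 [ 471. -400.   72.] px [376. 218.]
jar0 0.69 [ 438. -318.   75.] px [348. 229.]
jar0 0.61 [ 554. -291.   73.] px [338. 188.]
spatula 0.84 [ 251. -258.    5.] px [322. 293.]
spatula 0.55 [572. -82.  16.] px [265. 183.]
spatula 0.5 [146. 319.   7.] px [123. 325.]
tray_floor 0.69 [527. 168.  27.] px [318. 229.]
tray_floor 0.67 [ 546. -510.  114.] px [138. 177.]
jar0 0.8 [ 585. -368.   75.] px [172. 201.]
jar0 0.77 [ 454. -320.   79.] px [196. 174.]
jar0 0.67 [ 486. -398.   75.] px [174. 177.]
jar0 0.57 [ 567. -289.   76.] px [194. 202.]
spatula 0.63 [573. -81.  14.] px [249. 225.]
spatula 0.58 [ 246. -251.    9.] px [231. 147.]
spatula 0.47 [531. 174.  27.] px [319. 230.]
```

Call:
move_arm --deltas '[0, 0, -0.2, 0, 0, 0, 0, -0.05, 0, 0, 0, 0, 0, 0, 0, 0, 0, 0, 0, 0.4, 0, 0, 0, 0, 0.4, 0, 0, 0, 0, 0.4, 0, 0, 0, 0, 0.5, 0, -0.8, 0, 0, 0.5, 0, -1, 0, 0, 0.5, 0, -1, 0, 0, 0.5, 0, -1, 0, 0, 0.5, 0, 0, 0, 0, 1]'

```text
time: 33.5
tool_pos: [439.1, 159.8, 236.6]
orientation: [[-0.209, 0.005, -0.978], [0.978, 0.001, -0.209], [-0.0, -1.0, -0.005]]
ft_force: [1.2, 0.0, 0.1]
finger_gap: 47.7
```

```bash
python3 - <<'E'
from h import *
s=ctrl.get_state(); print(s["time"],s["finger_gap"],s["tool_pos"],s["ft_force"])
st=(*s["tool_pos"],102.2)
e=plan((517.5,-387,260),15,n=20,start=st)
E
```

```text
33.5 47.74105603998928 [439.11745525 159.8425178  236.58665421] [1.20236851 0.02670309 0.06874017]
from [439.1, 159.8, 236.6, 102.2] rows 20
-0.92,-0.04,0.06,4.4,1,-0.92,-0.04,-0.01,4.4,1,-0.92,-0.04,-0.08,4.4,1,-0.91,-0.04,-0.15,4.4,1,-0.9,-0.04,-0.21,4.4,1,-0.88,-0.04,-0.28,4.4,1,-0.85,-0.04,-0.35,4.4,1,-0.82,-0.04,-0.41,4.4,1,-0.79,-0.04,-0.48,4.4,1,-0.75,-0.04,-0.53,4.4,1,-0.71,-0.04,-0.59,4.4,1,-0.66,-0.04,-0.64,4.4,1,-0.61,-0.04,-0.69,4.4,1,-0.55,-0.04,-0.74,4.4,1,-0.49,-0.04,-0.78,4.4,1,-0.43,-0.04,-0.81,4.4,1,-0.37,-0.04,-0.84,4.4,1,-0.3,-0.03,-0.87,4.4,1,-0.23,-0.04,-0.89,4.4,1,-0.17,-0.03,-0.9,4.4,1 
 end [ 517.5 -386.9  260. ] 14.2
```

Call:
move_arm --deltas '[-0.92, -0.04, 0.06, 4.4, 1, -0.92, -0.04, -0.01, 4.4, 1, -0.92, -0.04, -0.08, 4.4, 1, -0.91, -0.04, -0.15, 4.4, 1, -0.9, -0.04, -0.21, 4.4, 1, -0.88, -0.04, -0.28, 4.4, 1, -0.85, -0.04, -0.35, 4.4, 1, -0.82, -0.04, -0.41, 4.4, 1, -0.79, -0.04, -0.48, 4.4, 1, -0.75, -0.04, -0.53, 4.4, 1, -0.71, -0.04, -0.59, 4.4, 1, -0.66, -0.04, -0.64, 4.4, 1, -0.61, -0.04, -0.69, 4.4, 1, -0.55, -0.04, -0.74, 4.4, 1, -0.49, -0.04, -0.78, 4.4, 1, -0.43, -0.04, -0.81, 4.4, 1, -0.37, -0.04, -0.84, 4.4, 1, -0.3, -0.03, -0.87, 4.4, 1, -0.23, -0.04, -0.89, 4.4, 1, -0.17, -0.03, -0.9, 3.6, 1]'

```text
time: 36.0
tool_pos: [514.3, -387.8, 255.2]
orientation: [[0.967, -0.002, -0.254], [0.254, 0.002, 0.967], [-0.001, -1.0, 0.002]]
ft_force: [0.1, -0.2, 0.4]
finger_gap: 87.0
```

Call:
move_arm --deltas '[0, 0, 0, 0, 1]'

```text
time: 36.12
tool_pos: [514.0, -388.6, 255.0]
orientation: [[0.967, -0.002, -0.255], [0.255, 0.002, 0.967], [-0.002, -1.0, 0.002]]
ft_force: [-0.3, 0.7, 0.5]
finger_gap: 87.2
```

```bash
python3 - <<'E'
from h import *
w=ctrl.grab_frame("wrist"); b=ctrl.grab_frame("top"); s=ctrl.get_state(); print(s["time"],s["finger_gap"],s["tool_pos"],np.degrees(np.arctan2(s["orientation"][1][0],s["orientation"][0][0])))
find(w,["jar0"],6)
for c,m in sil(w,"jar0")[:5]:
    ys,xs=np.nonzero(m); g=w["color"].max(axis=2)
    k=m&(g<90); ys2,xs2=np.nonzero(k)
    el=cv2.minEnclosingCircle(np.c_[xs,ys].astype(np.float32)); print(c,len(xs),xs.min(),xs.max(),ys.min(),ys.max(),"circ",np.round(el[0]),round(el[1]),"->z74",ray(w,el[0],74).round(1),"dark mean",len(xs2), ray(w,(xs2.mean(),ys2.mean()),74).round(1) if len(xs2) else 0)
print("tray"); find(b,["tray_floor","spatula","door_handle"],2)
for c,m in sil(b,"tray_floor")[:2]:
    ys,xs=np.nonzero(m); r=cv2.boxPoints(cv2.minAreaRect(np.c_[xs,ys].astype(np.float32))); W=np.array([ray(b,q,42)[:2] for q in r]); print(c,len(xs),r.round().tolist(),W.round(0).tolist(),[((q-O)@np.c_[cx,cy]).round() for q in W])
A=cv2.resize(w["color"],(500,375)); B=cv2.resize(b["color"][60:260,60:230],(319,375))
cv2.imwrite("pics/c10.png",np.hstack([A,B])[:,:800,::-1])
E
```

```text
36.225 87.05957907357512 [ 514.18148192 -386.87491907  255.61858608] 14.889722319894885
jar0 0.95 [ 472. -400.   72.] px [219. 174.]
jar0 0.85 [ 572. -368.   73.] px [310. 169.]
jar0 0.84 [ 440. -323.   79.] px [205.  99.]
jar0 0.68 [ 554. -300.   78.] px [314. 106.]
jar0 0.27 [ 509. -399.   38.] px [251. 175.]
0.94 1956 284 334 145 195 circ [309. 170.] 26 ->z74 [ 570.7 -368.9   74. ] dark mean 1229 [ 577.8 -373.1   74. ]
0.82 2207 288 342 76 126 circ [315. 102.] 28 ->z74 [ 554.2 -295.4   74. ] dark mean 916 [ 565.2 -289.8   74. ]
0.72 2475 457 511 0 50 circ [486.  22.] 33 ->z74 [ 698.8 -176.4   74. ] dark mean 0 0
0.69 2198 180 233 73 124 circ [207.  98.] 27 ->z74 [ 440.4 -321.6   74. ] dark mean 470 [ 424.5 -322.8   74. ]
0.55 1964 197 246 147 198 circ [221. 173.] 26 ->z74 [ 474.1 -397.5   74. ] dark mean 964 [ 471.4 -408.4   74. ]
tray
tray_floor 0.67 [571. 183.  28.] px [175. 180.]
spatula 0.88 [186. 291.   8.] px [134. 311.]
spatula 0.73 [572. -85.  14.] px [266. 183.]
door_handle 0.8 [495. 379. 179.] px [ 90. 199.]
door_handle 0.65 [ 743. -283.   17.] px [333. 128.]
0.56 5340 [[129.0, 154.0], [205.0, 139.0], [221.0, 221.0], [146.0, 236.0]] [[644.0, 319.0], [695.0, 100.0], [452.0, 43.0], [403.0, 259.0]] [array([  1., 113.]), array([   5., -112.]), array([-245., -116.]), array([-247.,  105.])]
```

View pics/c10.png

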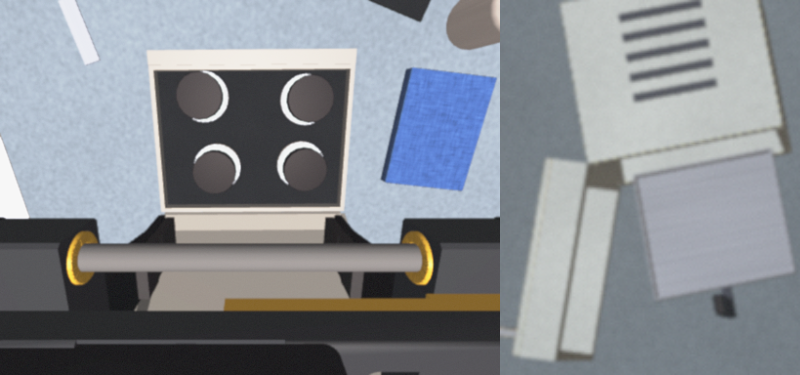

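```bash
python3 - <<'E'
from h import *
w=ctrl.grab_frame("wrist"); b=ctrl.grab_frame("top")
for n,u,v in (("fl",200,96),("fr",310,98),("rl",215,171),("rr",305,166)): print(n,ray(w,(u/.9766,v/.9766),74).round(1))
for u,v in ((638,181),(772,152),(793,268),(657,298),(724,292)):
    q=ray(b,(60+(u-500)*170/319,60+v*200/375),42 if v!=292 else 148)[:2]; print(q.round(),((q-O)@np.c_[cx,cy]).round())
E
```

```text
fl [ 439.3 -321.4   74. ]
fr [ 558.1 -291.8   74. ]
rl [ 475.  -399.9   74. ]
rr [ 576.2 -366.6   74. ]
[636. 306.] [-10. 101.]
[687.  98.] [  -3. -112.]
[505.  59.] [-189. -112.]
[454. 267.] [-196.  102.]
[459. 148.] [-216.  -15.]
```

```bash
cat >> h.py <<'E'
def pick(j,slot,st=None,zg=48,yawj=15,o=0.78):
    print("PICK"); e=plan((j[0],j[1],120),yawj,start=st,grip=o,v=27); e=plan((j[0],j[1],zg),yawj,n=3,start=e,grip=o)
    print("LIFT+GO"); e=plan((j[0],j[1],150),yawj,n=4,start=e,grip=0)
    t=cab(*slot); e=plan((*t,215),102.2,start=e,grip=0,v=27); e=plan((*t,zg-1.5),102.2,n=7,start=e,grip=0); return e
E
python3 - <<'E'
from h import *
pick((439.3,-321.4),(-55,-50),st=(514.1,-388,255.3,14.9))
E
```

```text
PICK
from [514.1, -388.0, 255.3, 14.9] rows 7
-0.26,0.64,0.4,-0,0.78,-0.26,0.65,0.4,-0,0.78,-0.26,0.64,0.4,-0,0.78,-0.26,0.65,0.4,-0,0.78,-0.27,0.64,0.4,-0,0.78,-0.26,0.65,0.39,-0,0.78,-0.27,0.64,0.4,-0,0.78 
 end [ 439.2 -321.3  120. ] 14.9
from [439.2, -321.3, 120.0, 14.9] rows 3
0,0.8,-0,-0,0.78,0,0.8,-0,-0,0.78,0,0.8,-0,-0,0.78 
 end [ 439.2 -321.3   48. ] 14.9
LIFT+GO
from [439.2, -321.3, 48.0, 14.9] rows 4
0,-0.85,-0,-0,0,0,-0.85,-0,-0,0,0,-0.85,-0,-0,0,0,-0.85,-0,-0,0 
 end [ 439.2 -321.3  150. ] 14.9
from [439.2, -321.3, 150.0, 14.9] rows 19
0.52,-0.11,0.71,-4.6,0,0.58,-0.11,0.67,-4.6,0,0.63,-0.11,0.62,-4.6,0,0.68,-0.11,0.57,-4.6,0,0.72,-0.12,0.51,-4.6,0,0.76,-0.11,0.45,-4.6,0,0.8,-0.12,0.39,-4.6,0,0.82,-0.11,0.32,-4.6,0,0.85,-0.12,0.26,-4.6,0,0.87,-0.11,0.19,-4.6,0,0.88,-0.12,0.12,-4.6,0,0.88,-0.11,0.05,-4.6,0,0.88,-0.12,-0.03,-4.6,0,0.88,-0.11,-0.1,-4.6,0,0.87,-0.12,-0.16,-4.6,0,0.85,-0.11,-0.24,-4.6,0,0.83,-0.12,-0.3,-4.6,0,0.81,-0.11,-0.37,-4.6,0,0.77,-0.12,-0.43,-4.6,0 
 end [623.6 148.1 215.1] 102.3
from [623.6, 148.1, 215.1, 102.3] rows 7
0,0.8,0,0,0,0,0.8,0,0,0,0,0.8,0,0,0,0,0.81,0,0,0,0,0.8,0,0,0,0,0.81,0,0,0,0,0.8,0,0,0 
 end [623.6 148.1  46.5] 102.3
```

Call:
move_arm --deltas '[-0.26, 0.64, 0.4, 0, 0.78, -0.26, 0.65, 0.4, 0, 0.78, -0.26, 0.64, 0.4, 0, 0.78, -0.26, 0.65, 0.4, 0, 0.78, -0.27, 0.64, 0.4, 0, 0.78, -0.26, 0.65, 0.39, 0, 0.78, -0.27, 0.64, 0.4, 0, 0.78, 0, 0.8, 0, 0, 0.78, 0, 0.8, 0, 0, 0.78, 0, 0.8, 0, 0, 0.78, 0, 0, 0, 0, 0.78, 0, 0, 0, 0, 0, 0, 0, 0, 0, 0, 0, 0, 0, 0, 0, 0, 0, 0, 0, 0, 0, 0, 0, 0, 0, 0, 0, 0, 0]' --grip_force 25

```text
schema error: expected a multiple of 5 numbers
```

Call:
move_arm --deltas '[0, -0.4, 0, 0, 0, 0, -0.6, 0, 0, 0, 0, -0.8, 0, 0, 0, 0, -0.8, 0, 0, 0, 0, -0.8, 0, 0, 0]'

```text
time: 37.25
tool_pos: [514.8, -387.8, 362.2]
orientation: [[0.967, 0.002, -0.256], [0.256, -0.002, 0.967], [0.001, -1.0, -0.002]]
ft_force: [0.4, -0.3, 0.3]
finger_gap: 44.9
```

Call:
move_arm --deltas '[0, 0.85, 0, 0, 0.78, 0, 0.85, 0, 0, 0.78, 0, 0.85, 0, 0, 0.78, 0, 0.85, 0, 0, 0.78, -0.26, 0.64, 0.4, 0, 0.78, -0.26, 0.65, 0.4, 0, 0.78, -0.26, 0.64, 0.4, 0, 0.78, -0.26, 0.65, 0.4, 0, 0.78, -0.27, 0.64, 0.4, 0, 0.78, -0.26, 0.65, 0.39, 0, 0.78, -0.27, 0.64, 0.4, 0, 0.78, 0, 0, 0, 0, 0.78]' --grip_force 25

```text
time: 38.75
tool_pos: [439.1, -320.2, 121.9]
orientation: [[0.967, -0.001, -0.256], [0.256, 0.001, 0.967], [-0.001, -1.0, 0.001]]
ft_force: [0.6, 0.2, 0.1]
finger_gap: 67.4
```

Call:
move_arm --deltas '[0, 0.8, 0, 0, 0.78, 0, 0.8, 0, 0, 0.78, 0, 0.8, 0, 0, 0.78, 0, 0, 0, 0, 0.78, 0, 0, 0, 0, 0, 0, 0, 0, 0, 0, 0, 0, 0, 0, 0, 0, 0, 0, 0, 0, 0, 0, 0, 0, 0]'

```text
time: 39.88
tool_pos: [440.6, -321.8, 51.6]
orientation: [[0.967, 0.002, -0.256], [0.256, -0.002, 0.967], [0.001, -1.0, -0.002]]
ft_force: [-0.8, 0.1, 5.9]
finger_gap: 50.6
```

Call:
move_arm --deltas '[0, -0.4, 0, 0, 0, 0, -0.6, 0, 0, 0, 0, -0.8, 0, 0, 0, 0, -0.8, 0, 0, 0, 0, -0.8, 0, 0, 0]'

```text
time: 40.5
tool_pos: [439.9, -320.8, 154.1]
orientation: [[0.967, 0.001, -0.257], [0.257, -0.0, 0.967], [0.001, -1.0, -0.001]]
ft_force: [0.4, 0.1, -0.6]
finger_gap: 50.9
```

```bash
python3 - <<'E'
from h import *
w=ctrl.grab_frame("wrist"); a=ctrl.grab_frame("scene"); b=ctrl.grab_frame("top"); s=ctrl.get_state(); print(s["time"],s["finger_gap"],s["tool_pos"],s["ft_force"],s["torque"])
print("w");find(w,["jar0"],6);print("top");find(b,["jar0"],6);print("scene"); find(a,["jar0"],6)
save(w,"w4"); save(a,"s4",(130,120,280,240),4)
for c,m in sil(w,"jar0")[:5]: ys,xs=np.nonzero(m); print(c,len(xs),xs.min(),xs.max(),ys.min(),ys.max())
print(px(w,(439.5,-321,170)),px(a,(439.5,-321,150)))
E
```

```text
40.65 50.88322590994112 [ 440.81460384 -321.72085079  154.33796299] [-0.2791891  -0.31619431 -1.06473563] [-0.03402457 -0.00883631 -0.0175071 ]
w
jar0 0.98 [ 482. -416.   72.] px [274. 305.]
jar0 0.75 [ 437. -310.  177.] px [258. 236.]
jar0 0.63 [ 547. -294.   76.] px [390. 201.]
top
jar0 0.72 [ 557. -288.   70.] px [337. 187.]
jar0 0.63 [ 578. -369.   76.] px [366. 180.]
jar0 0.21 [663. 246. 180.] px [144. 137.]
scene
jar0 0.62 [ 583. -367.   76.] px [172. 200.]
jar0 0.62 [ 545. -510.  112.] px [138. 178.]
jar0 0.56 [ 565. -288.   76.] px [195. 201.]
jar0 0.54 [ 486. -398.   74.] px [174. 177.]
0.88 6967 205 305 181 300
0.74 3967 352 432 161 223
0.62 533 243 297 282 305
[256.67678983 249.87164382] [195.18061883 160.3222965 ]
```

View pics/w4.png

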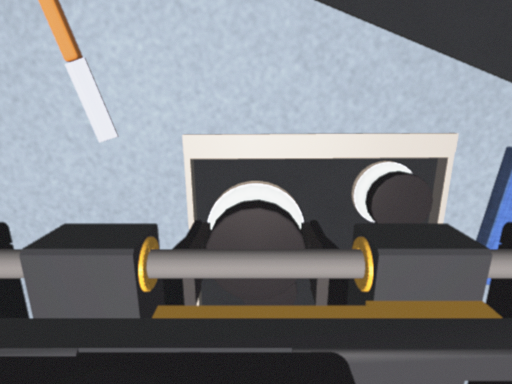

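Call:
move_arm --deltas '[0.52, -0.1, 0.71, -4.6, 0, 0.58, -0.1, 0.67, -4.6, 0, 0.63, -0.11, 0.62, -4.6, 0, 0.68, -0.11, 0.57, -4.6, 0, 0.72, -0.12, 0.51, -4.6, 0, 0.76, -0.11, 0.45, -4.6, 0, 0.8, -0.12, 0.39, -4.6, 0, 0.82, -0.11, 0.32, -4.6, 0, 0.85, -0.12, 0.26, -4.6, 0, 0.87, -0.11, 0.19, -4.6, 0, 0.88, -0.12, 0.12, -4.6, 0, 0.88, -0.11, 0.05, -4.6, 0, 0.88, -0.12, -0.03, -4.6, 0, 0.88, -0.11, -0.1, -4.6, 0, 0.87, -0.12, -0.16, -4.6, 0, 0.85, -0.11, -0.24, -4.6, 0, 0.83, -0.12, -0.3, -4.6, 0, 0.81, -0.11, -0.37, -4.6, 0, 0.77, -0.12, -0.43, -4.6, 0, 0, 0, 0, 0, 0]'

```text
time: 43.35
tool_pos: [624.3, 149.9, 215.2]
orientation: [[-0.214, -0.002, -0.977], [0.977, 0.0, -0.214], [0.0, -1.0, 0.002]]
ft_force: [0.3, -0.5, -0.4]
finger_gap: 51.0
```

```bash
python3 - <<'E'
from h import *
w=ctrl.grab_frame("wrist"); s=ctrl.get_state(); print(s["time"],s["finger_gap"],s["tool_pos"],s["ft_force"],(np.array(s["tool_pos"][:2])-O)@np.c_[cx,cy])
find(w,["tray_floor"],2)
t=cab(-55,-50);plan((*t,51),102.2,n=7,grip=0)
E
```

```text
43.4 50.54597164776807 [623.96925647 148.77818731 215.06371544] [-0.09923516  0.17894019 -0.33136011] [-54.52641437 -49.51733398]
tray_floor 0.71 [554. 191.  25.] px [304. 120.]
tray_floor 0.28 [550. 392.  10.] px [463. 154.]
from [623.8, 148.1, 215.2, 102.2] rows 7
0,0.78,0,0,0,0,0.78,0,0,0,0,0.78,0,0,0,0,0.78,0,0,0,0,0.78,0,0,0,0,0.79,0,0,0,0,0.78,0.01,0,0 
 end [623.6 148.   51.1] 102.2
```

Call:
move_arm --deltas '[0, 0.78, 0.1, 0, 0, 0, 0.78, 0, 0, 0, 0, 0.78, 0, 0, 0, 0, 0.78, 0, 0, 0, 0, 0.78, 0, 0, 0, 0, 0.8, 0, 0, 0, 0, 0.5, 0, 0, 0, 0, 0, 0, 0, 0]'

```text
time: 44.45
tool_pos: [620.2, 146.9, 58.9]
orientation: [[-0.211, -0.003, -0.977], [0.977, -0.0, -0.211], [0.0, -1.0, 0.003]]
ft_force: [0.4, -0.5, 0.3]
finger_gap: 50.8
```

Call:
move_arm --deltas '[0, 0.12, 0, 0, 0, 0, 0.1, 0, 0, 0, 0, 0.06, 0, 0, 0, 0, 0, 0, 0, 0]'

```text
time: 44.95
tool_pos: [621.6, 147.8, 52.2]
orientation: [[-0.212, 0.0, -0.977], [0.977, 0.0, -0.212], [-0.0, -1.0, -0.0]]
ft_force: [0.7, -0.6, -0.7]
finger_gap: 51.1
```

Call:
move_arm --deltas '[0, 0.05, 0, 0, 0, 0, 0.03, 0, 0, 0, 0, 0, 0, 0, 0]'

```text
time: 45.32
tool_pos: [621.6, 147.8, 49.7]
orientation: [[-0.212, 0.0, -0.977], [0.977, 0.0, -0.212], [0.0, -1.0, -0.0]]
ft_force: [-0.6, -0.4, -0.8]
finger_gap: 50.7
```

```bash
python3 - <<'E'
from h import *
s=ctrl.get_state(); print(s["ft_force"],s["tool_pos"])
t=cab(-58,-50)
e=plan((*t,205),102.2,n=6,start=(*t,50,102.2),grip=.78)
e=plan((560,-50,215),60,n=9,start=e,grip=.78)
e=plan((558.1,-291.8,125),15,n=11,start=e,grip=.78)
E
```

```text
[-0.58152016 -0.44951747 -0.80432495] [621.64542149 147.7962631   49.72295775]
from [620.7, 147.6, 50.0, 102.2] rows 6
0,-0.86,0,0,0.78,0,-0.86,0,0,0.78,0,-0.86,0,0,0.78,0,-0.86,0,0,0.78,0,-0.86,0,0,0.78,0,-0.87,0,0,0.78 
 end [620.7 147.6 205.1] 102.2
from [620.7, 147.6, 205.1, 102.2] rows 9
-0.67,-0.04,0.37,4.7,0.78,-0.7,-0.04,0.32,4.7,0.78,-0.72,-0.04,0.26,4.7,0.78,-0.74,-0.04,0.2,4.7,0.78,-0.75,-0.03,0.14,4.7,0.78,-0.76,-0.04,0.08,4.7,0.78,-0.76,-0.03,0.01,4.7,0.78,-0.77,-0.04,-0.05,4.7,0.78,-0.76,-0.03,-0.1,4.7,0.78 
 end [559.8 -50.  215. ] 59.9
from [559.8, -50.0, 215.0, 59.9] rows 11
-0.64,0.27,-0.36,4.1,0.78,-0.61,0.27,-0.41,4.1,0.78,-0.58,0.27,-0.45,4.1,0.78,-0.54,0.27,-0.49,4.1,0.78,-0.51,0.27,-0.53,4.1,0.78,-0.47,0.27,-0.56,4.1,0.78,-0.43,0.28,-0.59,4.1,0.78,-0.38,0.27,-0.62,4.1,0.78,-0.34,0.28,-0.65,4.1,0.78,-0.29,0.27,-0.68,4.1,0.78,-0.24,0.28,-0.69,4.1,0.78 
 end [ 558.  -291.8  125. ] 14.8
```

Call:
move_arm --deltas '[0, 0.03, 0, 0, 0, 0, 0, 0, 0, 0.65, 0, 0, 0, 0, 0.78, 0, 0, 0, 0, 0.78, 0, -0.3, 0, 0, 0.78, 0, -0.86, 0, 0, 0.78, 0, -0.86, 0, 0, 0.78, 0, -0.86, 0, 0, 0.78, 0, -0.86, 0, 0, 0.78, 0, -0.86, 0, 0, 0.78, 0, -0.6, 0, 0, 0.78]'

```text
time: 46.7
tool_pos: [622.2, 147.8, 207.0]
orientation: [[-0.212, 0.002, -0.977], [0.977, 0.0, -0.212], [-0.0, -1.0, -0.002]]
ft_force: [0.2, -0.4, -0.3]
finger_gap: 68.0
```

Call:
move_arm --deltas '[-0.67, -0.04, 0.37, 4.7, 0.78, -0.7, -0.04, 0.32, 4.7, 0.78, -0.72, -0.04, 0.26, 4.7, 0.78, -0.74, -0.04, 0.2, 4.7, 0.78, -0.75, -0.03, 0.14, 4.7, 0.78, -0.76, -0.04, 0.08, 4.7, 0.78, -0.76, -0.03, 0.01, 4.7, 0.78, -0.77, -0.04, -0.05, 4.7, 0.78, -0.76, -0.03, -0.1, 4.7, 0.78, -0.64, 0.27, -0.36, 4.1, 0.78, -0.61, 0.27, -0.41, 4.1, 0.78, -0.58, 0.27, -0.45, 4.1, 0.78, -0.54, 0.27, -0.49, 4.1, 0.78, -0.51, 0.27, -0.53, 4.1, 0.78, -0.47, 0.27, -0.56, 4.1, 0.78, -0.43, 0.28, -0.59, 4.1, 0.78, -0.38, 0.27, -0.62, 4.1, 0.78, -0.34, 0.28, -0.65, 4.1, 0.78, -0.29, 0.27, -0.68, 4.1, 0.78, -0.24, 0.28, -0.69, 4, 0.78]'

```text
time: 49.2
tool_pos: [559.2, -293.2, 124.0]
orientation: [[0.967, -0.0, -0.254], [0.254, 0.0, 0.967], [-0.0, -1.0, 0.0]]
ft_force: [0.3, 0.3, 0.5]
finger_gap: 67.7
```

Call:
move_arm --deltas '[0, 0, 0, 0, 0.78]'

```text
time: 49.32
tool_pos: [558.5, -293.4, 123.4]
orientation: [[0.967, -0.001, -0.255], [0.255, 0.001, 0.967], [-0.001, -1.0, 0.001]]
ft_force: [-0.2, 0.8, -0.1]
finger_gap: 67.5
```

```bash
cat >> h.py <<'E'
def look(j,slot,o=.78):
    """state, jars as the wrist sees them, correction rows to jar j (xy), then rows for carrying it to the tray slot"""
    w=ctrl.grab_frame("wrist"); b=ctrl.grab_frame("top"); s=ctrl.get_state(); X=s["orientation"]; a=np.degrees(np.arctan2(X[1][0],X[0][0]))
    print(round(s["time"],1),round(s["finger_gap"],1),np.round(s["tool_pos"],1),round(a,1))
    find(w,["jar0"],4); print("top"); find(b,["jar0"],6); print("expect px",px(w,(*j,74)).round())
    for c,m in sil(w,"jar0")[:3]:
        k=cv2.erode((m&(w["color"].max(axis=2)<80)).astype(np.uint8),np.ones((3,3))); ys,xs=np.nonzero(k)
        if len(xs)>100: print(" cap",c,len(xs),xs.min(),xs.max(),ys.min(),ys.max(),"top of cap edge")
    plan((*j,53),15,n=3,grip=o)
    e=plan((*cab(*slot),215),102.2,start=(*j,155,15),grip=0,n=19)
E
python3 - <<'E'
from h import *
look((558.1,-291.8),(-58,35))
E
```

```text
49.4 67.9 [ 559.2 -291.8  124.4] 14.9
jar0 0.7 [ 555. -291.   77.] px [253. 208.]
jar0 0.57 [ 574. -361.   71.] px [255. 291.]
top
jar0 0.69 [ 545. -280.   72.] px [334. 191.]
jar0 0.51 [ 463. -418.   69.] px [382. 221.]
expect px [257. 208.]
 cap 0.97 1301 222 283 280 303 top of cap edge
 cap 0.96 475 228 287 176 241 top of cap edge
from [559.7, -291.2, 125.1, 15.0] rows 3
-0.02,0.8,-0,0,0.78,-0.02,0.8,-0,0,0.78,-0.02,0.8,-0.01,0,0.78 
 end [ 558.  -291.9   53.1] 15.0
from [558.1, -291.8, 155.0, 15.0] rows 19
0.31,-0.11,0.87,-4.6,0,0.38,-0.1,0.84,-4.6,0,0.45,-0.11,0.8,-4.6,0,0.51,-0.1,0.77,-4.6,0,0.57,-0.11,0.72,-4.6,0,0.63,-0.1,0.67,-4.6,0,0.68,-0.11,0.62,-4.6,0,0.73,-0.1,0.57,-4.6,0,0.77,-0.11,0.51,-4.6,0,0.81,-0.1,0.44,-4.6,0,0.84,-0.11,0.38,-4.6,0,0.86,-0.1,0.31,-4.6,0,0.89,-0.11,0.24,-4.6,0,0.9,-0.1,0.16,-4.6,0,0.91,-0.11,0.09,-4.6,0,0.92,-0.1,0.02,-4.6,0,0.92,-0.11,-0.06,-4.6,0,0.91,-0.1,-0.13,-4.6,0,0.89,-0.11,-0.2,-4.6,0 
 end [602.7 230.6 215. ] 102.4
```

Call:
move_arm --deltas '[-0.02, 0.79, 0, 0, 0.78, 0, 0.79, 0, 0, 0.78, 0, 0.79, 0, 0, 0.78, 0, 0, 0, 0, 0.78, 0, 0, 0, 0, 0, 0, 0, 0, 0, 0, 0, 0, 0, 0, 0, 0, 0, 0, 0, 0, 0, 0, 0, 0, 0]'

```text
time: 50.7
tool_pos: [559.6, -292.4, 55.2]
orientation: [[0.966, 0.002, -0.258], [0.258, -0.001, 0.966], [0.001, -1.0, -0.002]]
ft_force: [-2.9, 0.3, 6.9]
finger_gap: 50.9
```

Call:
move_arm --deltas '[0, -0.4, 0, 0, 0, 0, -0.6, 0, 0, 0, 0, -0.8, 0, 0, 0, 0, -0.8, 0, 0, 0, 0, -0.8, 0, 0, 0, 0, 0, 0, 0, 0]'

```text
time: 51.45
tool_pos: [560.6, -293.0, 159.3]
orientation: [[0.966, 0.005, -0.258], [0.258, -0.004, 0.966], [0.004, -1.0, -0.005]]
ft_force: [-0.8, -0.7, -1.0]
finger_gap: 51.1
```

Call:
move_arm --deltas '[0.31, -0.11, 0.87, -4.6, 0, 0.38, -0.1, 0.84, -4.6, 0, 0.45, -0.11, 0.8, -4.6, 0, 0.51, -0.1, 0.77, -4.6, 0, 0.57, -0.11, 0.72, -4.6, 0, 0.63, -0.1, 0.67, -4.6, 0, 0.68, -0.11, 0.62, -4.6, 0, 0.73, -0.1, 0.57, -4.6, 0, 0.77, -0.11, 0.51, -4.6, 0, 0.81, -0.1, 0.44, -4.6, 0, 0.84, -0.11, 0.38, -4.6, 0, 0.86, -0.1, 0.31, -4.6, 0, 0.89, -0.11, 0.24, -4.6, 0, 0.9, -0.1, 0.16, -4.6, 0, 0.91, -0.11, 0.09, -4.6, 0, 0.92, -0.1, 0.02, -4.6, 0, 0.92, -0.11, -0.06, -4.6, 0, 0.91, -0.1, -0.13, -4.6, 0, 0.89, -0.11, -0.2, -4.6, 0, 0, 0, 0, 0, 0]'

```text
time: 53.95
tool_pos: [603.3, 232.2, 214.7]
orientation: [[-0.217, -0.001, -0.976], [0.976, 0.0, -0.217], [0.0, -1.0, 0.001]]
ft_force: [-0.9, -0.0, -1.5]
finger_gap: 50.8
```

```bash
python3 - <<'E'
from h import *
w=ctrl.grab_frame("wrist");b=ctrl.grab_frame("top"); a=ctrl.grab_frame("scene"); s=ctrl.get_state(); print(s["time"],s["finger_gap"],s["tool_pos"],(np.array(s["tool_pos"][:2])-O)@np.c_[cx,cy])
for p in (w,a,b): find(p,["jar0"],6); print()
find(a,["spatula"],1)
E
```

```text
54.1 50.95112537245335 [603.4371635  229.83527295 214.72583582] [-57.46543625  34.04809023]
jar0 0.6 [590. 230. 236.] px [255. 230.]
jar0 0.56 [618. 149.  77.] px [171. 179.]

jar0 0.79 [617. 230. 236.] px [339. 227.]
jar0 0.67 [ 582. -369.   76.] px [172. 200.]
jar0 0.61 [ 485. -398.   71.] px [174. 178.]

jar0 0.85 [ 570. -366.   71.] px [364. 183.]
jar0 0.67 [ 470. -402.   71.] px [377. 219.]
jar0 0.58 [617. 144.  73.] px [187. 162.]
jar0 0.57 [584. 216. 204.] px [152. 166.]

spatula 0.83 [573. -82.  14.] px [248. 225.]
```

Call:
move_arm --deltas '[0, 0.78, 0, 0, 0, 0, 0.78, 0, 0, 0, 0, 0.78, 0, 0, 0, 0, 0.78, 0, 0, 0, 0, 0.78, 0, 0, 0, 0, 0.75, 0, 0, 0, 0, 0.5, 0, 0, 0, 0, 0.1, 0, 0, 0, 0, 0.05, 0, 0, 0, 0, 0, 0, 0, 0]'

```text
time: 55.55
tool_pos: [604.6, 230.7, 57.7]
orientation: [[-0.214, 0.002, -0.977], [0.977, 0.0, -0.214], [0.0, -1.0, -0.002]]
ft_force: [0.7, -0.1, -1.2]
finger_gap: 50.9
```

Call:
move_arm --deltas '[0, 0.06, 0, 0, 0, 0, 0.04, 0, 0, 0, 0, 0, 0, 0, 0]'

```text
time: 55.92
tool_pos: [603.8, 230.5, 53.6]
orientation: [[-0.214, -0.0, -0.977], [0.977, -0.0, -0.214], [-0.0, -1.0, 0.0]]
ft_force: [0.2, -0.2, -0.6]
finger_gap: 51.0
```

Call:
move_arm --deltas '[0, 0.03, 0, 0, 0, 0, 0, 0, 0, 0.65, 0, 0, 0, 0, 0.78, 0, 0, 0, 0, 0.78, 0, -0.3, 0, 0, 0.78, 0, -0.86, 0, 0, 0.78, 0, -0.86, 0, 0, 0.78, 0, -0.86, 0, 0, 0.78, 0, -0.86, 0, 0, 0.78, 0, -0.86, 0, 0, 0.78, 0, -0.6, 0, 0, 0.78]'

```text
time: 57.3
tool_pos: [604.4, 230.7, 211.0]
orientation: [[-0.214, 0.002, -0.977], [0.977, 0.001, -0.214], [0.0, -1.0, -0.002]]
ft_force: [-0.3, 0.4, 0.3]
finger_gap: 67.7
```

```bash
python3 - <<'E'
from h import *
s=ctrl.get_state(); print(s["tool_pos"],s["finger_gap"])
e=plan((560,-50,215),60,n=12,grip=.78)
e=plan((576.2,-366.6,125),15,n=14,start=e,grip=.78)
E
```

```text
[604.37951714 230.67646007 211.00233975] 67.7396701965634
from [604.4, 230.7, 211.0, 102.4] rows 12
-0.74,-0.01,0.29,3.5,0.78,-0.75,-0.01,0.24,3.5,0.78,-0.76,-0.01,0.2,3.5,0.78,-0.78,-0.01,0.15,3.5,0.78,-0.78,-0.01,0.1,3.5,0.78,-0.79,-0.01,0.05,3.5,0.78,-0.79,-0.01,0,3.5,0.78,-0.79,-0.01,-0.04,3.5,0.78,-0.78,-0.01,-0.09,3.5,0.78,-0.78,-0.01,-0.14,3.5,0.78,-0.76,-0.02,-0.19,3.5,0.78,-0.76,-0.01,-0.23,3.5,0.78 
 end [560.  -50.1 214.9] 60.4
from [560.0, -50.1, 214.9, 60.4] rows 14
-0.64,0.21,-0.41,3.2,0.78,-0.61,0.21,-0.44,3.2,0.78,-0.59,0.21,-0.47,3.2,0.78,-0.56,0.22,-0.51,3.2,0.78,-0.53,0.21,-0.54,3.2,0.78,-0.5,0.22,-0.57,3.2,0.78,-0.47,0.21,-0.59,3.2,0.78,-0.43,0.22,-0.62,3.2,0.78,-0.4,0.21,-0.64,3.2,0.78,-0.36,0.22,-0.66,3.2,0.78,-0.32,0.21,-0.68,3.2,0.78,-0.29,0.22,-0.7,3.2,0.78,-0.24,0.21,-0.71,3.2,0.78,-0.21,0.22,-0.72,3.2,0.78 
 end [ 576.1 -366.6  124.9] 15.6
```

Call:
move_arm --deltas '[-0.74, -0.01, 0.29, 3.5, 0.78, -0.75, -0.01, 0.24, 3.5, 0.78, -0.76, -0.01, 0.2, 3.5, 0.78, -0.78, -0.01, 0.15, 3.5, 0.78, -0.78, -0.01, 0.1, 3.5, 0.78, -0.79, -0.01, 0.05, 3.5, 0.78, -0.79, -0.01, 0, 3.5, 0.78, -0.79, -0.01, -0.04, 3.5, 0.78, -0.78, -0.01, -0.09, 3.5, 0.78, -0.78, -0.01, -0.14, 3.5, 0.78, -0.76, -0.02, -0.19, 3.5, 0.78, -0.76, -0.01, -0.23, 3.5, 0.78]'

```text
time: 58.8
tool_pos: [558.1, -52.2, 211.7]
orientation: [[0.499, -0.001, -0.866], [0.866, 0.0, 0.499], [-0.001, -1.0, 0.001]]
ft_force: [0.3, 0.6, 0.4]
finger_gap: 68.0
```

Call:
move_arm --deltas '[-0.64, 0.21, -0.41, 3.2, 0.78, -0.61, 0.21, -0.44, 3.2, 0.78, -0.59, 0.21, -0.47, 3.2, 0.78, -0.56, 0.22, -0.51, 3.2, 0.78, -0.53, 0.21, -0.54, 3.2, 0.78, -0.5, 0.22, -0.57, 3.2, 0.78, -0.47, 0.21, -0.59, 3.2, 0.78, -0.43, 0.22, -0.62, 3.2, 0.78, -0.4, 0.21, -0.64, 3.2, 0.78, -0.36, 0.22, -0.66, 3.2, 0.78, -0.32, 0.21, -0.68, 3.2, 0.78, -0.29, 0.22, -0.7, 3.2, 0.78, -0.24, 0.21, -0.71, 3.2, 0.78, -0.21, 0.22, -0.72, 3.8, 0.78, 0, 0, 0, 0, 0.78]'

```text
time: 60.68
tool_pos: [575.0, -368.5, 121.6]
orientation: [[0.967, -0.001, -0.255], [0.255, 0.001, 0.967], [-0.001, -1.0, 0.001]]
ft_force: [-0.6, 0.6, -0.3]
finger_gap: 68.3
```

```bash
python3 - <<'E'
from h import *
look((576.2,-366.6),(-133,-50))
E
```

```text
60.8 68.0 [ 575.5 -366.7  122.3] 15.0
jar0 0.94 [ 574. -368.   74.] px [257. 210.]
jar0 0.84 [ 480. -388.   74.] px [123. 204.]
top
jar0 0.77 [570. 192.  70.] px [170. 178.]
jar0 0.55 [618. 146.  73.] px [186. 162.]
jar0 0.53 [ 562. -367.   77.] px [365. 186.]
expect px [259. 209.]
 cap 0.75 1625 223 290 181 247 top of cap edge
 cap 0.58 2408 76 149 185 242 top of cap edge
from [575.9, -366.1, 123.0, 15.0] rows 3
0,0.78,-0.01,0,0.78,0,0.78,-0,0,0.78,0.01,0.77,-0.01,0,0.78 
 end [ 576.3 -366.6   53.1] 15.0
from [576.2, -366.6, 155.0, 15.0] rows 19
0.18,-0.11,0.86,-4.6,0,0.25,-0.1,0.84,-4.6,0,0.31,-0.11,0.82,-4.6,0,0.38,-0.1,0.79,-4.6,0,0.44,-0.11,0.76,-4.6,0,0.5,-0.1,0.72,-4.6,0,0.55,-0.11,0.68,-4.6,0,0.61,-0.1,0.63,-4.6,0,0.65,-0.11,0.58,-4.6,0,0.7,-0.1,0.53,-4.6,0,0.74,-0.11,0.47,-4.6,0,0.77,-0.1,0.41,-4.6,0,0.81,-0.11,0.34,-4.6,0,0.83,-0.1,0.28,-4.6,0,0.85,-0.11,0.21,-4.6,0,0.86,-0.1,0.14,-4.6,0,0.87,-0.11,0.07,-4.6,0,0.88,-0.1,0,-4.6,0,0.87,-0.11,-0.07,-4.6,0 
 end [547.4 131.8 215. ] 102.4
```

Call:
move_arm --deltas '[0, 0.78, -0.01, 0, 0.78, 0, 0.78, 0, 0, 0.78, 0.01, 0.73, -0.01, 0, 0.78, 0, 0, 0, 0, 0.78, 0, 0, 0, 0, 0, 0, 0, 0, 0, 0, 0, 0, 0, 0, 0, 0, 0, 0, 0, 0, 0, 0, 0, 0, 0]'

```text
time: 62.05
tool_pos: [576.7, -367.9, 55.4]
orientation: [[0.966, 0.002, -0.258], [0.258, -0.001, 0.966], [0.001, -1.0, -0.002]]
ft_force: [-0.8, -1.4, 6.5]
finger_gap: 50.6
```

Call:
move_arm --deltas '[0, -0.4, 0, 0, 0, 0, -0.6, 0, 0, 0, 0, -0.8, 0, 0, 0, 0, -0.8, 0, 0, 0, 0, -0.8, 0, 0, 0, 0, 0, 0, 0, 0]'

```text
time: 62.8
tool_pos: [577.6, -368.5, 159.9]
orientation: [[0.966, 0.005, -0.258], [0.258, -0.004, 0.966], [0.004, -1.0, -0.005]]
ft_force: [1.3, -0.7, -0.3]
finger_gap: 51.5
```

```bash
python3 - <<'E'
from h import *
b=ctrl.grab_frame("top"); a=ctrl.grab_frame("scene"); s=ctrl.get_state(); print(s["time"],s["finger_gap"],s["tool_pos"])
for p in (a,b):
    for d in ctrl.find_in(p,"jar0")[:5]: c=np.array(d["centre"]); print(round(d["conf"],2),c.round(),"cab",((c[:2]-O)@np.c_[cx,cy]).round())
    print()
e=plan((*cab(-140,-65),215),102.2,n=19,grip=0)
E
```

```text
62.9 50.80356450606266 [ 576.00381735 -367.21737917  156.04823108]
0.73 [584. 196.  76.] cab [-84.   5.]
0.56 [620. 143.  76.] cab [-60. -54.]

0.8 [571. 194.  73.] cab [-96.   5.]
0.64 [620. 142.  72.] cab [-60. -55.]
0.36 [554. -83.   4.] cab [-172. -261.]

from [575.3, -366.7, 154.5, 15.0] rows 19
0.16,-0.11,0.83,-4.6,0,0.23,-0.11,0.82,-4.6,0,0.3,-0.11,0.79,-4.6,0,0.36,-0.11,0.77,-4.6,0,0.42,-0.11,0.74,-4.6,0,0.48,-0.1,0.7,-4.6,0,0.53,-0.11,0.66,-4.6,0,0.58,-0.1,0.62,-4.6,0,0.63,-0.11,0.57,-4.6,0,0.67,-0.1,0.51,-4.6,0,0.71,-0.11,0.46,-4.6,0,0.75,-0.1,0.4,-4.6,0,0.78,-0.11,0.34,-4.6,0,0.8,-0.1,0.28,-4.6,0,0.82,-0.11,0.21,-4.6,0,0.84,-0.1,0.14,-4.6,0,0.84,-0.11,0.08,-4.6,0,0.85,-0.1,0.01,-4.6,0,0.84,-0.11,-0.07,-4.6,0 
 end [543.8 115.5 215.1] 102.4
```

Call:
move_arm --deltas '[0.16, -0.11, 0.83, -4.6, 0, 0.23, -0.11, 0.82, -4.6, 0, 0.3, -0.11, 0.79, -4.6, 0, 0.36, -0.11, 0.77, -4.6, 0, 0.42, -0.11, 0.74, -4.6, 0, 0.48, -0.1, 0.7, -4.6, 0, 0.53, -0.11, 0.66, -4.6, 0, 0.58, -0.1, 0.62, -4.6, 0, 0.63, -0.11, 0.57, -4.6, 0, 0.67, -0.1, 0.51, -4.6, 0, 0.71, -0.11, 0.46, -4.6, 0, 0.75, -0.1, 0.4, -4.6, 0, 0.78, -0.11, 0.34, -4.6, 0, 0.8, -0.1, 0.28, -4.6, 0, 0.82, -0.11, 0.21, -4.6, 0, 0.84, -0.1, 0.14, -4.6, 0, 0.84, -0.11, 0.08, -4.6, 0, 0.85, -0.1, 0.01, -4.6, 0, 0.84, -0.11, -0.07, -4.4, 0, 0, 0, 0, 0, 0]'

```text
time: 65.5
tool_pos: [543.8, 116.3, 215.5]
orientation: [[-0.213, -0.002, -0.977], [0.977, 0.0, -0.213], [0.001, -1.0, 0.002]]
ft_force: [-0.7, 0.2, -1.5]
finger_gap: 50.8
```

```bash
cat >> h.py <<'E'
def jars(names=("wrist","top","scene")):
    for n in names:
        p=ctrl.grab_frame(n)
        for d in ctrl.find_in(p,"jar0")[:6]: c=np.array(d["centre"]); print(n,round(d["conf"],2),c.round(),"cab",((c[:2]-O)@np.c_[cx,cy]).round())
E
python3 - <<'E'
from h import *
s=ctrl.get_state(); print(s["time"],s["finger_gap"],s["tool_pos"],(np.array(s["tool_pos"][:2])-O)@np.c_[cx,cy]); jars()
E
```

```text
65.5 50.7884593092043 [543.82757675 116.31520006 215.53018502] [-139.71840008  -64.31124954]
top 0.68 [ 472. -401.   71.] cab [-319. -555.]
scene 0.77 [ 484. -400.   73.] cab [-308. -556.]
scene 0.76 [560. 114. 239.] cab [-124.  -70.]
scene 0.48 [585. 199.  78.] cab [-82.   8.]
scene 0.17 [ 547. -508.  113.] cab [-269. -675.]
```

Call:
move_arm --deltas '[0, 0.78, 0, 0, 0, 0, 0.78, 0, 0, 0, 0, 0.78, 0, 0, 0, 0, 0.78, 0, 0, 0, 0, 0.78, 0, 0, 0, 0, 0.75, 0, 0, 0, 0, 0.5, 0, 0, 0, 0, 0.12, 0, 0, 0, 0, 0.06, 0, 0, 0, 0, 0.04, 0, 0, 0, 0, 0, 0, 0, 0]'

```text
time: 67.18
tool_pos: [545.0, 115.0, 56.1]
orientation: [[-0.211, 0.001, -0.978], [0.978, 0.0, -0.211], [-0.0, -1.0, -0.001]]
ft_force: [0.7, 0.1, -0.4]
finger_gap: 51.2
```

Call:
move_arm --deltas '[0, 0.05, 0, 0, 0, 0, 0.03, 0, 0, 0, 0, 0, 0, 0, 0]'

```text
time: 67.55
tool_pos: [544.8, 115.0, 53.4]
orientation: [[-0.211, 0.0, -0.978], [0.978, 0.0, -0.211], [-0.0, -1.0, -0.0]]
ft_force: [-0.9, 0.2, 2.1]
finger_gap: 50.7
```

Call:
move_arm --deltas '[0, 0, 0, 0, 0.65, 0, 0, 0, 0, 0.78, 0, 0, 0, 0, 0.78, 0, -0.3, 0, 0, 0.78, 0, -0.86, 0, 0, 0.78, 0, -0.86, 0, 0, 0.78, 0, -0.86, 0, 0, 0.78, 0, -0.86, 0, 0, 0.78, 0, -0.86, 0, 0, 0.78, 0, -0.6, 0, 0, 0.78]'

```text
time: 68.8
tool_pos: [545.1, 115.0, 211.1]
orientation: [[-0.211, 0.002, -0.978], [0.978, 0.0, -0.211], [-0.0, -1.0, -0.002]]
ft_force: [-0.5, 0.8, -0.1]
finger_gap: 68.0
```

```bash
python3 - <<'E'
from h import *
s=ctrl.get_state(); print(s["tool_pos"],s["finger_gap"])
e=plan((500,-200,215),50,n=13,grip=.78)
e=plan((475,-399.9,125),15,n=9,start=e,grip=.78)
E
```

```text
[545.08742848 114.98605138 211.13352575] 68.03837243743214
from [545.1, 115.0, 211.1, 102.2] rows 13
-0.77,-0.01,0.28,4,0.78,-0.78,-0.01,0.23,4,0.78,-0.8,-0.01,0.17,4,0.78,-0.81,-0.01,0.12,4,0.78,-0.81,-0.01,0.06,4,0.78,-0.82,-0.01,0.01,4,0.78,-0.81,-0.01,-0.05,4,0.78,-0.81,-0.01,-0.11,4,0.78,-0.8,-0.01,-0.17,4,0.78,-0.78,-0.01,-0.22,4,0.78,-0.77,-0.01,-0.27,4,0.78,-0.75,-0.01,-0.33,4,0.78,-0.72,-0.01,-0.38,4,0.78 
 end [ 500.  -200.1  215. ] 50.2
from [500.0, -200.1, 215.0, 50.2] rows 9
-0.63,0.33,-0.4,3.9,0.78,-0.6,0.33,-0.45,3.9,0.78,-0.57,0.33,-0.48,3.9,0.78,-0.53,0.34,-0.52,3.9,0.78,-0.5,0.33,-0.56,3.9,0.78,-0.46,0.34,-0.59,3.9,0.78,-0.41,0.33,-0.62,3.9,0.78,-0.37,0.34,-0.64,3.9,0.78,-0.33,0.33,-0.67,3.9,0.78 
 end [ 474.9 -399.8  125. ] 15.1
```

Call:
move_arm --deltas '[-0.77, -0.01, 0.28, 4, 0.78, -0.78, -0.01, 0.23, 4, 0.78, -0.8, -0.01, 0.17, 4, 0.78, -0.81, -0.01, 0.12, 4, 0.78, -0.81, -0.01, 0.06, 4, 0.78, -0.82, -0.01, 0.01, 4, 0.78, -0.81, -0.01, -0.05, 4, 0.78, -0.81, -0.01, -0.11, 4, 0.78, -0.8, -0.01, -0.17, 4, 0.78, -0.78, -0.01, -0.22, 4, 0.78, -0.77, -0.01, -0.27, 4, 0.78, -0.75, -0.01, -0.33, 4, 0.78, -0.72, -0.01, -0.38, 4, 0.78]'

```text
time: 70.42
tool_pos: [499.2, -200.8, 213.1]
orientation: [[0.642, -0.0, -0.766], [0.766, 0.0, 0.642], [-0.0, -1.0, 0.0]]
ft_force: [-0.5, -0.2, -0.9]
finger_gap: 67.9
```

Call:
move_arm --deltas '[-0.63, 0.33, -0.4, 3.9, 0.78, -0.6, 0.33, -0.45, 3.9, 0.78, -0.57, 0.33, -0.48, 3.9, 0.78, -0.53, 0.34, -0.52, 3.9, 0.78, -0.5, 0.33, -0.56, 3.9, 0.78, -0.46, 0.34, -0.59, 3.9, 0.78, -0.41, 0.33, -0.62, 3.9, 0.78, -0.37, 0.34, -0.64, 3.9, 0.78, -0.33, 0.33, -0.67, 3.9, 0.78, 0, 0, 0, 0, 0.78]'

```text
time: 71.68
tool_pos: [473.3, -401.3, 121.4]
orientation: [[0.967, -0.001, -0.256], [0.256, 0.001, 0.967], [-0.001, -1.0, 0.002]]
ft_force: [-0.6, 0.7, -0.4]
finger_gap: 67.8
```

```bash
python3 - <<'E'
from h import *
look((475,-399.9),(-150,55)); jars(("top",))
E
```

```text
71.8 67.8 [ 474.1 -400.   122.6] 15.0
jar0 0.89 [ 471. -399.   74.] px [255. 208.]
top
jar0 0.83 [619. 142.  71.] px [188. 162.]
jar0 0.6 [573. 195.  71.] px [169. 177.]
jar0 0.59 [541. 113.  72.] px [197. 189.]
expect px [260. 210.]
 cap 0.67 1436 222 290 178 244 top of cap edge
from [474.7, -399.5, 123.4, 15.1] rows 3
0,0.78,-0.01,0,0.78,0,0.78,-0,0,0.78,0.01,0.79,-0.01,0,0.78 
 end [ 475.2 -400.    52.9] 15.1
from [475.0, -399.9, 155.0, 15.0] rows 19
0.34,-0.11,1.05,-4.6,0,0.43,-0.1,1.02,-4.6,0,0.51,-0.11,0.99,-4.6,0,0.58,-0.1,0.94,-4.6,0,0.66,-0.11,0.89,-4.6,0,0.73,-0.1,0.84,-4.6,0,0.79,-0.11,0.77,-4.6,0,0.85,-0.1,0.71,-4.6,0,0.91,-0.11,0.64,-4.6,0,0.95,-0.1,0.56,-4.6,0,1,-0.11,0.49,-4.6,0,1.03,-0.1,0.4,-4.6,0,1.06,-0.11,0.32,-4.6,0,1.08,-0.1,0.23,-4.6,0,1.1,-0.11,0.15,-4.6,0,1.11,-0.1,0.06,-4.6,0,1.11,-0.11,-0.03,-4.6,0,1.1,-0.1,-0.12,-4.6,0,1.09,-0.11,-0.22,-4.6,0 
 end [508.7 230.9 215. ] 102.4
top 0.87 [572. 192.  67.] cab [-96.   4.]
top 0.78 [623. 144.  72.] cab [-56. -54.]
top 0.55 [541. 111.  72.] cab [-144.  -69.]
top 0.43 [ 463. -408.   46.] cab [-329. -559.]
```

Call:
move_arm --deltas '[0, 0.78, 0, 0, 0.78, 0, 0.78, 0, 0, 0.78, 0, 0.75, 0, 0, 0.78, 0, 0, 0, 0, 0.78, 0, 0, 0, 0, 0, 0, 0, 0, 0, 0, 0, 0, 0, 0, 0, 0, 0, 0, 0, 0, 0, 0, 0, 0, 0]'

```text
time: 73.15
tool_pos: [474.9, -400.7, 55.2]
orientation: [[0.966, 0.001, -0.26], [0.26, -0.002, 0.966], [0.001, -1.0, -0.002]]
ft_force: [-1.2, 0.9, 6.5]
finger_gap: 50.8
```

Call:
move_arm --deltas '[0, -0.4, 0, 0, 0, 0, -0.6, 0, 0, 0, 0, -0.8, 0, 0, 0, 0, -0.8, 0, 0, 0, 0, -0.8, 0, 0, 0, 0, 0, 0, 0, 0]'

```text
time: 73.9
tool_pos: [475.8, -401.3, 159.3]
orientation: [[0.966, 0.004, -0.26], [0.26, -0.004, 0.966], [0.003, -1.0, -0.005]]
ft_force: [-0.5, -0.1, -1.3]
finger_gap: 50.7
```

```bash
python3 - <<'E'
from h import *
s=ctrl.get_state(); print(s["tool_pos"],s["finger_gap"])
e=plan((510,-60,205),62,n=13,grip=0)
e=plan((*cab(-150,55),215),102.2,n=11,start=e,grip=0)
E
```

```text
[ 475.80762866 -401.32986946  159.27597137] 50.74572958776386
from [475.8, -401.3, 159.3, 15.1] rows 13
0.31,-0.12,0.82,-3.6,0,0.36,-0.12,0.8,-3.6,0,0.41,-0.12,0.78,-3.6,0,0.46,-0.12,0.75,-3.6,0,0.51,-0.12,0.72,-3.6,0,0.55,-0.12,0.69,-3.6,0,0.59,-0.11,0.65,-3.6,0,0.63,-0.12,0.61,-3.6,0,0.67,-0.11,0.57,-3.6,0,0.71,-0.12,0.52,-3.6,0,0.74,-0.11,0.48,-3.6,0,0.76,-0.12,0.43,-3.6,0,0.79,-0.11,0.39,-3.6,0 
 end [509.9 -60.1 204.9] 61.9
from [509.9, -60.1, 204.9, 61.9] rows 11
0.78,-0.03,0.42,-3.7,0,0.8,-0.03,0.37,-3.7,0,0.82,-0.03,0.32,-3.7,0,0.84,-0.03,0.26,-3.7,0,0.86,-0.03,0.21,-3.7,0,0.87,-0.03,0.15,-3.7,0,0.88,-0.03,0.09,-3.7,0,0.88,-0.03,0.04,-3.7,0,0.88,-0.03,-0.02,-3.7,0,0.87,-0.03,-0.07,-3.7,0,0.87,-0.04,-0.13,-3.7,0 
 end [508.5 230.7 215.1] 102.6
```

Call:
move_arm --deltas '[0.31, -0.12, 0.82, -3.6, 0, 0.36, -0.12, 0.8, -3.6, 0, 0.41, -0.12, 0.78, -3.6, 0, 0.46, -0.12, 0.75, -3.6, 0, 0.51, -0.12, 0.72, -3.6, 0, 0.55, -0.12, 0.69, -3.6, 0, 0.59, -0.11, 0.65, -3.6, 0, 0.63, -0.12, 0.61, -3.6, 0, 0.67, -0.11, 0.57, -3.6, 0, 0.71, -0.12, 0.52, -3.6, 0, 0.74, -0.11, 0.48, -3.6, 0, 0.76, -0.12, 0.43, -3.6, 0, 0.79, -0.11, 0.39, -3.6, 0]'

```text
time: 75.53
tool_pos: [507.9, -56.3, 201.2]
orientation: [[0.467, -0.0, -0.884], [0.884, 0.0, 0.467], [0.0, -1.0, 0.0]]
ft_force: [0.7, -0.1, -1.6]
finger_gap: 51.1
```

Call:
move_arm --deltas '[0.78, -0.03, 0.42, -3.7, 0, 0.8, -0.03, 0.37, -3.7, 0, 0.82, -0.03, 0.32, -3.7, 0, 0.84, -0.03, 0.26, -3.7, 0, 0.86, -0.03, 0.21, -3.7, 0, 0.87, -0.03, 0.15, -3.7, 0, 0.88, -0.03, 0.09, -3.7, 0, 0.88, -0.03, 0.04, -3.7, 0, 0.88, -0.03, -0.02, -3.7, 0, 0.87, -0.03, -0.07, -3.7, 0, 0.87, -0.04, -0.13, -3.3, 0, 0, 0, 0, 0, 0]'

```text
time: 77.03
tool_pos: [505.6, 234.5, 211.4]
orientation: [[-0.216, -0.0, -0.976], [0.976, 0.0, -0.216], [0.0, -1.0, 0.0]]
ft_force: [0.2, -1.1, -0.9]
finger_gap: 50.8
```

```bash
python3 - <<'E'
from h import *
s=ctrl.get_state(); print(s["time"],s["finger_gap"],s["tool_pos"],(np.array(s["tool_pos"][:2])-O)@np.c_[cx,cy]); jars()
E
```

```text
77.025 50.777397556880295 [505.63185267 234.46108258 211.39008631] [-152.08435332   59.2381175 ]
wrist 0.84 [491. 231. 229.] cab [-167.   59.]
wrist 0.81 [544. 122.  71.] cab [-139.  -59.]
wrist 0.76 [555. 183.  52.] cab [-115.   -2.]
wrist 0.59 [593. 151.  49.] cab [-84. -41.]
wrist 0.49 [507. 166.  30.] cab [-166.   -8.]
top 0.77 [621. 142.  74.] cab [-58. -55.]
top 0.59 [546. 114.  76.] cab [-138.  -67.]
top 0.58 [574. 180.  58.] cab [-97.  -9.]
scene 0.67 [582. 199.  76.] cab [-85.   8.]
scene 0.66 [617. 145.  75.] cab [-62. -52.]
scene 0.59 [527. 230. 226.] cab [-132.   50.]
scene 0.49 [559. 116.  74.] cab [-125.  -67.]
scene 0.25 [514. 385. 185.] cab [-112.  205.]
```

Call:
move_arm --deltas '[-0.1, 0.78, 0, 0, 0, 0, 0.78, 0, 0, 0, 0, 0.78, 0, 0, 0, 0, 0.78, 0, 0, 0, 0, 0.78, 0, 0, 0, 0, 0.75, 0, 0, 0, 0, 0.4, 0, 0, 0, 0, 0.1, 0, 0, 0, 0, 0, 0, 0, 0]'

```text
time: 78.45
tool_pos: [508.2, 229.2, 57.5]
orientation: [[-0.21, 0.001, -0.978], [0.978, 0.0, -0.21], [0.0, -1.0, -0.001]]
ft_force: [-0.1, 1.0, -1.1]
finger_gap: 50.5
```

Call:
move_arm --deltas '[0, 0.06, 0, 0, 0, 0, 0.05, 0, 0, 0, 0, 0.03, 0, 0, 0, 0, 0, 0, 0, 0]'

```text
time: 78.95
tool_pos: [508.0, 229.3, 53.2]
orientation: [[-0.211, 0.001, -0.978], [0.978, 0.0, -0.211], [0.0, -1.0, -0.001]]
ft_force: [-0.5, -0.6, 1.5]
finger_gap: 50.8
```

Call:
move_arm --deltas '[0, 0, 0, 0, 0.65, 0, 0, 0, 0, 0.78, 0, 0, 0, 0, 0.78, 0, -0.3, 0, 0, 0.78, 0, -0.86, 0, 0, 0.78, 0, -0.86, 0, 0, 0.78, 0, -0.86, 0, 0, 0.78, 0, -0.86, 0, 0, 0.78, 0, -0.86, 0, 0, 0.78, 0, -0.6, 0, 0, 0.78]'

```text
time: 80.2
tool_pos: [508.2, 229.3, 210.8]
orientation: [[-0.211, 0.002, -0.978], [0.978, 0.001, -0.211], [0.0, -1.0, -0.002]]
ft_force: [-0.6, -0.1, -0.0]
finger_gap: 67.6
```

```bash
python3 - <<'E'
from h import *
s=ctrl.get_state(); print(s["time"],s["tool_pos"],s["finger_gap"]); jars(("wrist","top"))
e=plan((439,158,190),102.2,n=5,grip=.5)
E
```

```text
80.2 [508.18415767 229.32022612 210.80516017] 67.59985442432756
wrist 0.94 [544. 122.  69.] cab [-138.  -59.]
wrist 0.7 [599. 135.  49.] cab [-82. -57.]
wrist 0.62 [503. 229.  74.] cab [-156.   54.]
wrist 0.62 [565. 198.  76.] cab [-101.   11.]
wrist 0.53 [528. 177.  24.] cab [-142.   -1.]
top 0.81 [543. 111.  72.] cab [-142.  -69.]
top 0.77 [621. 142.  75.] cab [-59. -55.]
top 0.48 [491. 216.  69.] cab [-170.   44.]
top 0.42 [575. 175.  45.] cab [-96. -13.]
top 0.33 [ 742. -283.   17.] cab [ -31. -497.]
from [507.6, 229.1, 208.5, 102.2] rows 5
-0.37,0.12,0.55,-0,0.5,-0.37,0.12,0.55,-0,0.5,-0.37,0.13,0.54,-0,0.5,-0.36,0.12,0.55,-0,0.5,-0.37,0.13,0.54,-0,0.5 
 end [439.1 157.9 189.9] 102.2
```

Call:
move_arm --deltas '[-0.37, 0.12, 0.55, 0, 0.5, -0.37, 0.12, 0.55, 0, 0.5, -0.37, 0.13, 0.54, 0, 0.5, -0.36, 0.12, 0.55, 0, 0.5, -0.37, 0.13, 0.54, 0, 0.5, 0, 0, 0, 0, 0.5]'

```text
time: 81.15
tool_pos: [437.7, 157.3, 188.4]
orientation: [[-0.21, -0.003, -0.978], [0.978, -0.001, -0.21], [0.0, -1.0, 0.003]]
ft_force: [-0.1, 0.4, 0.6]
finger_gap: 43.5
```

```bash
python3 - <<'E'
from h import *
w=ctrl.grab_frame("wrist"); s=ctrl.get_state(); print(s["time"],s["finger_gap"],s["tool_pos"],s["ft_force"])
g=w["color"].max(axis=2); save(w,"w5")
print("expect",px(w,(*cab(-235,0),148)),"tcp",px(w,(*s["tool_pos"][:2],148)))
k=(g<95).astype(np.uint8); k[238:]=0
n,l,st,c=cv2.connectedComponentsWithStats(k)
for i in range(1,n):
    if st[i,4]>80 and 150<c[i][0]<350: print(st[i],c[i].round(1))
for r in range(150,240,8): print(r,g[r,210:302:4].tolist())
E
```

```text
81.2 43.64509104727789 [438.60337506 157.76923878 189.04624934] [-0.75264139  0.22222254  0.01010639]
expect [257.08961979 215.12655023] tcp [254.88408951 216.72673291]
[ 242  170   20   68 1103] [251.9 205.6]
[193 221  24  17 300] [206.1 230.2]
[295 221  24  17 308] [304.7 230.2]
150 [212, 207, 204, 198, 207, 213, 215, 207, 204, 206, 203, 210, 210, 206, 211, 204, 210, 214, 214, 204, 211, 207, 205]
158 [204, 203, 205, 206, 210, 215, 203, 207, 205, 204, 208, 210, 208, 212, 206, 207, 205, 204, 205, 210, 214, 210, 209]
166 [203, 212, 205, 207, 207, 211, 201, 199, 209, 202, 208, 214, 208, 211, 216, 208, 205, 204, 211, 213, 212, 207, 214]
174 [209, 209, 210, 210, 209, 213, 208, 211, 205, 153, 34, 28, 49, 215, 213, 209, 208, 211, 214, 205, 213, 215, 199]
182 [207, 207, 207, 204, 211, 214, 214, 216, 207, 68, 30, 34, 34, 207, 207, 213, 206, 214, 206, 204, 210, 199, 209]
190 [213, 215, 215, 214, 212, 203, 214, 211, 208, 30, 29, 33, 29, 210, 205, 209, 211, 197, 206, 208, 212, 214, 212]
198 [214, 208, 212, 215, 215, 218, 201, 210, 183, 31, 32, 28, 32, 200, 211, 207, 207, 206, 203, 206, 206, 204, 207]
206 [209, 210, 214, 206, 207, 206, 214, 213, 116, 74, 72, 73, 67, 193, 213, 213, 206, 210, 203, 214, 208, 214, 209]
214 [143, 133, 134, 132, 133, 133, 130, 132, 88, 71, 74, 71, 65, 108, 132, 130, 131, 131, 130, 130, 132, 132, 130]
222 [181, 179, 241, 242, 242, 241, 242, 241, 195, 68, 70, 69, 65, 221, 242, 242, 242, 242, 242, 242, 242, 226, 179]
230 [40, 39, 239, 240, 240, 240, 240, 240, 209, 67, 66, 65, 60, 220, 241, 241, 242, 242, 241, 241, 242, 154, 41]
238 [40, 34, 242, 242, 242, 242, 242, 242, 243, 58, 62, 54, 54, 242, 242, 242, 243, 243, 244, 210, 243, 155, 37]
```

Call:
move_arm --deltas '[-0.06, 0.8, -0.16, 0, 0.5, 0, 0.8, 0, 0, 0.5, 0, 0.75, 0, 0, 0.5, 0, 0, 0, 0, 0, 0, 0, 0, 0, 0, 0, 0, 0, 0, 0, 0, 0, 0, 0, 0, 0, 0, 0, 0, 0, 0, 0, 0, 0, 0]' --grip_force 40

```text
time: 82.32
tool_pos: [445.4, 156.4, 120.7]
orientation: [[-0.211, 0.003, -0.977], [0.977, -0.002, -0.211], [-0.002, -1.0, -0.002]]
ft_force: [1.5, -5.5, 1.6]
finger_gap: 13.4
```

Call:
move_arm --deltas '[0, 0, -0.1, 0, 0, 0, 0, -0.2, 0, 0, 0, 0, -0.3, 0, 0, 0, 0, -0.4, 0, 0, 0, 0, -0.4, 0, 0, 0, 0, -0.4, 0, 0, 0, 0, -0.4, 0, 0, 0, 0, -0.4, 0, 0, 0, 0, -0.4, 0, 0, 0, 0, -0.4, 0, 0, 0, 0, -0.4, 0, 0, 0, 0, -0.4, 0, 0, 0, 0, -0.4, 0, 0, 0, 0, -0.4, 0, 0, 0, 0, -0.4, 0, 0, 0, 0, -0.3, 0, 0, 0, 0, -0.2, 0, 0, 0, 0, 0, 0, 0]'

```text
time: 84.58
tool_pos: [618.8, 196.0, 120.7]
orientation: [[-0.211, 0.003, -0.977], [0.977, 0.002, -0.211], [0.002, -1.0, -0.003]]
ft_force: [0.5, 1.3, 5.0]
finger_gap: 13.4
```

Call:
move_arm --deltas '[0, 0, -0.15, 0, 0, 0, 0, -0.15, 0, 0, 0, 0, -0.1, 0, 0, 0, 0, 0, 0, 0]'

```text
time: 85.08
tool_pos: [630.1, 198.6, 120.8]
orientation: [[-0.211, 0.002, -0.977], [0.977, 0.002, -0.211], [0.002, -1.0, -0.003]]
ft_force: [0.1, 2.8, 5.8]
finger_gap: 14.0
```

Call:
move_arm --deltas '[0, 0, -0.1, 0, 0, 0, 0, -0.05, 0, 0, 0, 0, 0, 0, 0]'

```text
time: 85.45
tool_pos: [634.2, 199.5, 120.7]
orientation: [[-0.211, 0.002, -0.977], [0.977, 0.002, -0.211], [0.002, -1.0, -0.002]]
ft_force: [-1.1, 2.2, 4.6]
finger_gap: 13.6
```

Call:
move_arm --deltas '[0, 0, -0.1, 0, 0, 0, 0, -0.05, 0, 0, 0, 0, 0, 0, 0]'

```text
time: 85.82
tool_pos: [638.6, 200.5, 120.7]
orientation: [[-0.211, 0.002, -0.977], [0.977, 0.002, -0.211], [0.002, -1.0, -0.002]]
ft_force: [-1.2, 2.5, 4.9]
finger_gap: 13.8
```

Call:
move_arm --deltas '[0, 0, -0.07, 0, 0, 0, 0, 0, 0, 0]'

```text
time: 86.08
tool_pos: [639.1, 200.7, 120.7]
orientation: [[-0.211, -0.002, -0.977], [0.977, 0.002, -0.211], [0.002, -1.0, 0.002]]
ft_force: [-7.1, -0.1, 9.6]
finger_gap: 13.4
```

Call:
move_arm --deltas '[0, 0, -0.06, 0, 0, 0, 0, 0, 0, 0]'

```text
time: 86.32
tool_pos: [639.1, 200.7, 120.7]
orientation: [[-0.212, -0.006, -0.977], [0.977, 0.001, -0.212], [0.002, -1.0, 0.006]]
ft_force: [-13.9, -1.4, 13.7]
finger_gap: 13.7
```

Call:
move_arm --deltas '[0, 0, 0.1, 0, 0, 0, 0, 0, 0, 0.45, 0, 0, 0, 0, 0.45, 0, 0, 0, 0, 0.45, 0, -0.5, 0, 0, 0.45, 0, -1, 0, 0, 0.45, 0, -1, 0, 0, 0.45, 0, -0.8, 0, 0, 0.6, 0, 0, 0, 0, 0.6]'

```text
time: 87.45
tool_pos: [640.6, 199.4, 222.6]
orientation: [[-0.211, 0.006, -0.978], [0.978, 0.001, -0.21], [-0.0, -1.0, -0.006]]
ft_force: [0.4, -0.3, 0.5]
finger_gap: 49.3
```

```bash
python3 - <<'E'
from h import *
s=ctrl.get_state(); print(s["time"],s["tool_pos"],s["finger_gap"])
b=ctrl.grab_frame("top"); find(b,["tray_floor","door_handle","spatula"],2)
e=plan((430,180,217),45,n=8,grip=.6)
e=plan((400.8,468.4,217),-6.7,n=11,start=e,grip=.6)
E
```

```text
87.45 [640.59796182 199.4118823  222.60293991] 49.28836546558741
tray_floor 0.5 [690. 140.  35.] px [191. 140.]
tray_floor 0.42 [451. 392. 181.] px [ 84. 216.]
door_handle 0.55 [451. 390. 181.] px [ 85. 216.]
spatula 0.67 [570. -85.  17.] px [266. 183.]
spatula 0.61 [801. -48.  38.] px [256. 105.]
from [637.9, 198.9, 217.0, 102.2] rows 8
0.11,-0,0.86,7.1,0.6,-0,-0,0.87,7.1,0.6,-0.11,-0,0.86,7.1,0.6,-0.22,-0,0.84,7.1,0.6,-0.32,-0,0.81,7.1,0.6,-0.42,-0,0.77,7.1,0.6,-0.51,-0,0.71,7.1,0.6,-0.59,-0,0.64,7.1,0.6 
 end [429.8 180.  217. ] 45.4
from [429.8, 180.0, 217.0, 45.4] rows 11
0.56,-0,0.68,4.7,0.6,0.5,-0,0.72,4.7,0.6,0.44,-0,0.76,4.7,0.6,0.38,-0,0.79,4.7,0.6,0.31,-0,0.82,4.7,0.6,0.24,-0,0.84,4.7,0.6,0.18,-0,0.86,4.7,0.6,0.1,-0,0.87,4.7,0.6,0.03,-0,0.88,4.7,0.6,-0.04,-0,0.88,4.7,0.6,-0.11,-0,0.88,4.7,0.6 
 end [400.8 468.5 217. ] -6.3
```

Call:
move_arm --deltas '[0.11, 0, 0.86, 7.1, 0.6, 0, 0, 0.87, 7.1, 0.6, -0.11, 0, 0.86, 7.1, 0.6, -0.22, 0, 0.84, 7.1, 0.6, -0.32, 0, 0.81, 7.1, 0.6, -0.42, 0, 0.77, 7.1, 0.6, -0.51, 0, 0.71, 7.1, 0.6, -0.59, 0, 0.64, 7.1, 0.6, 0.56, 0, 0.68, 4.7, 0.6, 0.5, 0, 0.72, 4.7, 0.6, 0.44, 0, 0.76, 4.7, 0.6, 0.38, 0, 0.79, 4.7, 0.6, 0.31, 0, 0.82, 4.7, 0.6, 0.24, 0, 0.84, 4.7, 0.6, 0.18, 0, 0.86, 4.7, 0.6, 0.1, 0, 0.87, 4.7, 0.6, 0.03, 0, 0.88, 4.7, 0.6, -0.04, 0, 0.88, 4.7, 0.6, -0.11, 0, 0.88, 5, 0.6, 0, 0, 0, 0, 0.6]'

```text
time: 90.15
tool_pos: [400.6, 469.4, 216.9]
orientation: [[0.994, -0.002, 0.114], [-0.114, -0.002, 0.994], [-0.002, -1.0, -0.002]]
ft_force: [-1.1, -0.3, -0.3]
finger_gap: 52.5
```

```bash
python3 - <<'E'
from h import *
w=ctrl.grab_frame("wrist"); s=ctrl.get_state(); print(s["time"],s["tool_pos"],s["finger_gap"],np.degrees(np.arctan2(s["orientation"][1][0],s["orientation"][0][0])))
print("exp bar top",px(w,(400.8,468.4,165)),px(w,(400.8,468.4,85)))
g=w["color"].max(axis=2); save(w,"w6")
for r in range(160,240,6): print(r,g[r,200:312:4].tolist())
E
```

```text
90.2 [400.87305989 468.38471754 216.96675279] 52.32765099371635 -6.506719015708587
exp bar top [257.60670811 209.62226121] [257.15981622 183.96671592]
160 [214, 208, 213, 216, 214, 215, 216, 210, 215, 215, 213, 206, 214, 212, 212, 209, 211, 216, 218, 203, 208, 211, 215, 217, 212, 211, 212, 211]
166 [206, 212, 202, 210, 203, 212, 209, 211, 216, 213, 210, 212, 210, 213, 211, 209, 209, 208, 204, 208, 211, 208, 213, 208, 207, 208, 216, 215]
172 [211, 203, 210, 216, 214, 209, 212, 204, 215, 209, 206, 207, 210, 211, 217, 211, 211, 206, 209, 212, 206, 212, 213, 212, 208, 215, 207, 214]
178 [207, 209, 214, 214, 210, 210, 210, 213, 210, 209, 208, 216, 210, 214, 211, 212, 210, 208, 211, 205, 211, 209, 209, 207, 212, 208, 214, 214]
184 [209, 206, 207, 215, 206, 207, 209, 211, 211, 207, 207, 215, 192, 141, 199, 206, 218, 213, 215, 212, 210, 212, 211, 213, 206, 206, 209, 206]
190 [213, 216, 205, 207, 210, 208, 208, 208, 209, 206, 213, 208, 124, 129, 123, 217, 213, 211, 205, 204, 212, 210, 208, 213, 203, 215, 214, 215]
196 [208, 205, 206, 208, 211, 205, 210, 214, 213, 206, 213, 214, 126, 129, 125,
[... 365 characters left out ...]
 213, 213, 203, 214, 199, 206, 147, 147, 148, 149, 174, 234, 234, 222, 146, 149, 145, 148, 150, 147, 146, 148, 146, 147, 151, 149, 148]
220 [171, 211, 213, 213, 205, 207, 199, 150, 149, 150, 148, 227, 243, 243, 235, 149, 145, 146, 149, 151, 148, 149, 150, 149, 148, 149, 151, 150]
226 [37, 38, 65, 213, 205, 199, 148, 149, 147, 147, 147, 222, 243, 243, 235, 149, 149, 149, 149, 148, 146, 147, 147, 148, 146, 146, 36, 36]
232 [40, 37, 53, 210, 206, 207, 146, 147, 144, 146, 146, 223, 242, 242, 236, 149, 146, 145, 147, 148, 145, 145, 145, 147, 148, 148, 37, 38]
238 [37, 38, 48, 206, 204, 157, 145, 146, 149, 148, 148, 216, 242, 243, 236, 151, 147, 147, 148, 147, 146, 147, 147, 147, 148, 139, 33, 37]
```

Call:
move_arm --deltas '[-0.14, 0, -0.2, -2.1, 0.6, 0, 0.7, 0, 0, 0.6, 0, 0.7, 0, 0, 0.6, 0, 0.7, 0, 0, 0.6, 0, 0.77, 0, 0, 0.6, 0, 0, 0, 0, 0, 0, 0, 0, 0, 0, 0, 0, 0, 0, 0, 0, 0, 0, 0, 0, 0, 0, 0, 0, 0, 0, 0, 0, 0, 0]' --grip_force 30

```text
time: 91.58
tool_pos: [396.6, 463.5, 133.2]
orientation: [[0.997, 0.0, 0.079], [-0.079, 0.001, 0.997], [-0.0, -1.0, 0.001]]
ft_force: [-1.8, 0.1, 3.4]
finger_gap: 11.0
```

Call:
move_arm --deltas '[-0.14, 0, -0.42, -2.86, 0, -0.14, 0, -0.42, -2.86, 0, -0.28, 0, -0.85, -5.73, 0, -0.28, 0, -0.85, -5.73, 0, -0.28, 0, -0.85, -5.73, 0, -0.28, 0, -0.85, -5.73, 0, -0.28, 0, -0.85, -5.73, 0, -0.28, 0, -0.85, -5.73, 0, -0.28, 0, -0.85, -5.73, 0, 0, 0, 0, 0, 0]'

```text
time: 92.82
tool_pos: [384.3, 251.8, 133.0]
orientation: [[0.751, -0.008, -0.66], [0.66, -0.004, 0.751], [-0.008, -1.0, 0.002]]
ft_force: [-17.6, -6.2, 17.7]
finger_gap: 10.9
```

Call:
move_arm --deltas '[-0.28, 0, -0.85, -5.73, 0, -0.28, 0, -0.85, -5.73, 0, -0.28, 0, -0.85, -5.73, 0, -0.28, 0, -0.85, -5.73, 0, -0.28, 0, -0.85, -5.73, 0, -0.28, 0, -0.85, -5.73, 0, -0.28, 0, -0.85, -5.73, 0, 0, 0, 0, 0, 0]'

```text
time: 93.82
tool_pos: [506.8, 109.1, 133.1]
orientation: [[0.15, -0.002, -0.989], [0.989, -0.007, 0.15], [-0.007, -1.0, 0.001]]
ft_force: [-7.4, -13.3, 10.6]
finger_gap: 11.1
```

```bash
python3 - <<'E'
from h import *
s=ctrl.get_state(); p=np.array(s["tool_pos"][:2])-[637.3,345.5]; th=np.radians(-99.3)-np.arctan2(p[1],p[0]); print(s["time"],s["tool_pos"],s["ft_force"],"theta",th%6.283,np.linalg.norm(p),np.degrees(np.arctan2(s["orientation"][1][0],s["orientation"][0][0])))
E
```

```text
93.825 [506.81357926 109.13659631 133.05995725] [ -7.43076182 -13.25327491  10.64243303] theta 0.3421066215096078 269.9895638779023 81.38246750700458
```

Call:
move_arm --deltas '[-0.28, 0, -0.85, -5.73, 0, -0.28, 0, -0.85, -5.73, 0, -0.14, 0, -0.42, -2.86, 0, -0.14, 0, -0.42, -2.86, 0, 0, 0, 0, 0, 0]'

```text
time: 94.45
tool_pos: [582.2, 81.5, 133.1]
orientation: [[-0.149, 0.0, -0.989], [0.989, -0.006, -0.149], [-0.006, -1.0, 0.0]]
ft_force: [-2.3, -10.2, 4.9]
finger_gap: 11.0
```

Call:
move_arm --deltas '[-0.05, 0, -0.17, -1.1, 0, 0, 0, 0, 0, 0]'

```text
time: 94.7
tool_pos: [587.0, 80.6, 133.1]
orientation: [[-0.168, 0.0, -0.986], [0.986, -0.006, -0.168], [-0.006, -1.0, 0.001]]
ft_force: [-1.3, -12.1, 4.7]
finger_gap: 11.1
```

Call:
move_arm --deltas '[-0.03, 0, -0.14, -1, 0, 0, 0, -0.08, -0.6, 0, 0, 0, 0, 0, 0]'

```text
time: 95.08
tool_pos: [593.5, 79.6, 133.1]
orientation: [[-0.195, -0.0, -0.981], [0.981, -0.009, -0.195], [-0.008, -1.0, 0.002]]
ft_force: [-2.5, -17.0, 4.0]
finger_gap: 11.0
```

Call:
move_arm --deltas '[0, 0, -0.08, -0.3, 0, 0, 0, 0, 0, 0]'

```text
time: 95.32
tool_pos: [595.8, 79.2, 133.1]
orientation: [[-0.2, -0.0, -0.98], [0.98, -0.01, -0.2], [-0.01, -1.0, 0.002]]
ft_force: [-2.3, -19.5, 4.9]
finger_gap: 10.9
```

Call:
move_arm --deltas '[-0.1, 0, -0.08, 0, 0, 0, 0, 0, 0, 0]'

```text
time: 95.58
tool_pos: [598.9, 78.7, 133.1]
orientation: [[-0.2, 0.0, -0.98], [0.98, -0.006, -0.2], [-0.006, -1.0, 0.001]]
ft_force: [-2.6, -12.3, 4.7]
finger_gap: 11.4
```

Call:
move_arm --deltas '[0, 0, -0.08, 0, 0, 0, 0, 0, 0, 0]'

```text
time: 95.82
tool_pos: [599.1, 78.7, 133.0]
orientation: [[-0.2, -0.005, -0.98], [0.98, -0.008, -0.2], [-0.007, -1.0, 0.006]]
ft_force: [-10.2, -14.4, 10.1]
finger_gap: 11.2
```

Call:
move_arm --deltas '[-0.08, 0, -0.06, 0, 0, 0, 0, 0, 0, 0]'

```text
time: 96.08
tool_pos: [599.1, 78.7, 133.0]
orientation: [[-0.201, -0.01, -0.98], [0.98, -0.005, -0.201], [-0.003, -1.0, 0.01]]
ft_force: [-18.9, -9.5, 15.8]
finger_gap: 11.0
```

Call:
move_arm --deltas '[0, 0, 0, 0, 0.15, 0, 0, 0, 0, 0.3, 0, 0, 0, 0, 0.3, 0, -0.5, 0, 0, 0.3, 0, -1, 0, 0, 0.3, 0, -1, 0, 0, 0.3, 0, -0.6, 0, 0, 0.3, 0, 0, 1, 0, 0.3, 0, 0, 1, 0, 0.3, 0, 0, 1, 0, 0.3, 0, 0, 1, 0, 0.3, 0, 0, 1, 0, 0.3, 0, 0, 1, 0, 0.3, 0, 0, 0, 0, 0.3]'

```text
time: 97.82
tool_pos: [425.6, 45.3, 225.8]
orientation: [[-0.2, 0.001, -0.98], [0.98, -0.0, -0.2], [-0.0, -1.0, -0.0]]
ft_force: [0.2, 0.1, -0.5]
finger_gap: 25.7
```

```bash
python3 - <<'E'
from h import *
a=ctrl.grab_frame("scene"); b=ctrl.grab_frame("top"); s=ctrl.get_state(); print(s["time"],s["tool_pos"],s["ft_force"])
A=cv2.resize(a["color"][90:350,110:400],(420,376)); B=cv2.resize(b["color"][30:290,80:430],(380,282)); B=np.vstack([B,np.zeros((94,380,3),np.uint8)])
cv2.imwrite("pics/fin.png",np.hstack([A,B])[:,:,::-1])
find(a,["jar0","spatula","tray_floor","spare_tin","mug","notebook","mat"],2); find(b,["jar0","spatula","spare_tin","mug","notebook"],2)
E
```

```text
97.925 [427.24830395  45.35810654 226.10164205] [ 0.2367689   0.00691595 -0.46035983]
spatula 0.71 [ 246. -250.   11.] px [232. 147.]
spatula 0.61 [573. -82.  11.] px [248. 225.]
tray_floor 0.67 [ 545. -509.  111.] px [138. 178.]
spare_tin 0.75 [ 752. -144.   91.] px [215. 255.]
mug 0.58 [789. -49.  42.] px [240. 277.]
notebook 0.91 [ 747. -282.   19.] px [180. 252.]
mat 0.73 [559. -76.   6.] px [251. 223.]
mat 0.73 [ 546. -508.  112.] px [138. 178.]
jar0 0.46 [ 522. -445.   45.] px [389. 202.]
jar0 0.33 [ 548. -507.  111.] px [418. 191.]
spatula 0.88 [189. 292.  10.] px [133. 311.]
spatula 0.68 [ 249. -255.    6.] px [322. 294.]
spare_tin 0.7 [ 727. -152.   91.] px [291. 126.]
mug 0.82 [802. -43.  37.] px [254. 105.]
notebook 0.64 [ 747. -289.   18.] px [335. 127.]
notebook 0.55 [ 520. -446.   45.] px [390. 202.]
```

View pics/fin.png

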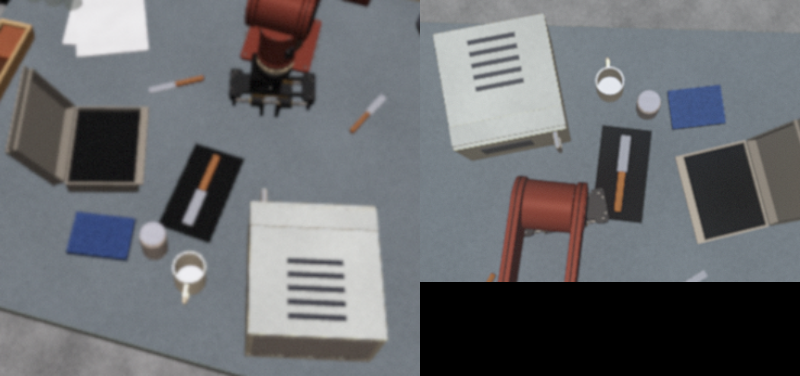

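```bash
python3 -c "
from bench import ctrl
print(ctrl.job_done())"
```

```text
the job is handed in; nothing more can be done
None
```

The whole job was carried out and handed in at about 98 s of the allowed 210 s. One thing I could not check was whether the jars stayed upright once the tray was home and the door shut.

**What was done, in order**
- I used the mat spatula, which measured 208 mm; the two look-alikes measured about 160 mm.
- The blade levered the lid up to roughly 2.0 rad, with no fingers on the lid at any point. The spatula was then laid back on the mat.
- The door was swung to its stop at about 1.9 rad and the tray was pulled out to its stop.
- All four jars went from the case onto the tray. The tray was pushed home and the door shut until each met its stop.

**Last checks**
- **Final picture:** it shows the case empty, the lid standing open, the door shut and the spatula on the mat. The tin, mug and notebook are where they started, within the networks' few-mm error.
- **Tray travel:** I measured about 191–198 mm against the nominal 200. The force rose at both ends (about 44 N pulling out, 14 N pushing home), so I take it as fully out and fully home.
- **Jars:** one jar on the tray was found about 4–5 cm from where I put it. The scene and top cameras put its cap at the right height, so I took it as upright and placed the last two jars around it. All four were last seen on the tray, before I slowly pushed it in. Later top and wrist readings of the shifted jar and the one behind it came out lower (45–49 mm); I put that down to partial blocking.
- **Door:** it closed about 5 mm further than where I first gripped it, so it was probably slightly ajar at the start.

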